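# Get the template out from between the blocks and into the rack

## Robot

A 6-joint arm with a two-finger parallel gripper is mounted at the origin on a cart in front of the work surface, level with it; the furniture and walls round the work are solid. World frame = base frame: x ahead of the robot, y to its left, z up, the work surface at z = 0. Lengths are in m, angles in rad, forces in N, time in s.
With the tool pointing down it reaches from about 0.4 to 0.825 m from the base axis. Payload 7 kg.
Tool frame: the origin (TCP) lies between the finger pads; the fingertips stand 19 mm ahead of it and the grasp point (between the pads) is the TCP; z points along the fingers, x is the direction in which the jaws open and shut, and the axes are right-handed (so a half turn about z gives the same grasp; the last joint's range is limited). The gripper opens to 88 mm and grips with 3 to 60 N. Pads are 19 mm wide; open, the fingers measure 130 mm over their backs; the gripper's body (78 mm by 193 mm) begins 47 mm behind the grasp point.
Start: joints at [-0.927, 0.359, 0.012, 0, -1.224, -0.288], TCP at [0.235, -0.633, 0.246] pointing down, gripper open.
Joint ranges: [-3.07, 3.07], [-1.43, 2.12], [-1.02, 1.25], [-3.03, 1.67], [-3.05, -0], [-3.03, 3.03]. Speed limits (rad/s): [2.39, 2.39, 3.01, 3.14, 3.14, 3.14].

## Interface

Orientations are given as a 3x3 rotation matrix whose columns are the frame's x, y, z axes.
In Python, from plant import manip, get_image gives the robot as it stands.
- The arm moves only by the shell command python3 -m crank 'ROWS' [FORCE]. ROWS is JSON, a list of rows, each an object of numbers: "ax", "ay", "az": the turn, a rotation vector about the tool's x, y, z in degrees; "x", "y", "z": the shift along the tool's x, y, z in m; "claw": the closure, from 0 (fully open) to 1 (shut). A call has 1 to 12 rows; each row shifts and turns the commanded pose from where the row before left it, along the tool's axes as they then stand; what a row does not reach is not made up. A row lasts 1/8 s, in which the tool goes at most 62.5 mm and 10.7 degrees, less where a joint would pass 70% of its speed; a pose out of reach is approached as far as the arm can. A call with a gripper value outside its range is refused whole. The fingers move at their own pace and stop on an object; FORCE is the grip in N (left out, the last holds). Time passes only in rows, so rows that do not move let the fingers close. It gives the time, the measured TCP pose, the force and the opening at its end, in the units of the state.
- manip.observe(): the state, without advancing time (a new reading comes with each control period).
- get_image(name): name is "scene" or "side" or "wrist"; returns a dict with "pixels" (400x640x3 uint8, blue, green, red), "camera_matrix" (3x3 intrinsics, pixels), "rvec" (rotation vector, rad) and "tvec" (3), from world to camera coordinates, as OpenCV has them. Camera axes: x right, y down, z forward; pixel columns grow to the right and rows downward; lengths in m; the calibration is good to about 2 mm. The wrist camera is an equidistant fisheye: a pixel r from the principal point sees the ray r / f radians off the axis. A picture is of the moment at which its call begins. There is no depth.
- manip.sign_off(): hands the job in, once; it reports no verdict.
The state is a dict: "t": time; "joint_pos": joint angles; "qvel": joint speeds; "tau": joint torques, N m; "ee_pos": TCP position; "orientation": TCP orientation; "wrist_force": force on the tool from outside, world axes, zero at the start; "ft_torque": the same for the moment, N m; "width": finger opening in m.
Only numpy, scipy, OpenCV 4.12 (cv2) and the standard library are available. Lean on these libraries where they do the work, as an engineer would, in place of code of your own. Each camera call takes 0.05 s, during which the arm holds its last target.

## Task

The profile template stands in the keeper between the cork sanding block and the comb-shaped wooden offcut, too close to be gripped. First clear both blocks on to the bare dark wooden side board, then take the template out and stand it fully down in the free middle slot of the three-slot rack, without disturbing the two plates already there. Finally put the sanding block and the comb offcut back on the keeper, each where it stood before and lying the same way.

Things in the scene. Friction and masses are not known exactly. Their poses are not given: they have to be found in the camera images.
- template: Profile template: aluminium plate on edge, 110 mm long (x), 8 mm thick (y); 34 mm high at the ends, with a raised tab 50 mm long in the middle, there 50 mm high (z up). 0.1 kg. Origin: centre of its underside. It starts in the keeper; grip it across its thickness at the tab once the blocks are gone.
- sanding_block: Cork sanding block, box 64 x 112 x 37 mm (x, y, z), about 0.09 kg. Origin: centre of its underside. It starts on one end of the keeper, left or right, long axis (y) along the keeper's length; grip it across its 64 mm width (along its x).
- comb_block: Comb offcut, wooden finger-joint test piece 50 x 100 x 45 mm (x, y, z), solid to 22 mm height, above it five upright teeth in a row along y, each 10 mm thick, 50 mm wide in x, one at the centre. About 0.1 kg. Origin: centre of its underside. It starts on the keeper's other end, long axis (y) along the keeper's y; grip it across its 50 mm width (its x).
- keeper: Fixed. Plywood base 140 x 276 x 6 mm (x, y, z), origin at the centre of its underside. In its middle wooden end guides, 29 mm high over the base, hold the template's ends: slot 12 mm wide in y, guides at |x| 41 to 66 mm, |y| under 12 mm, free between. The blocks lie on the base, centres near y = +69 and -69 mm (x = 0). Battens 8 mm high over the base at the ends, inner faces at |y| 129.5 mm.
- rack: Fixed three-slot rack. Plywood base 140 x 124 x 6 mm (x, y, z), origin at the centre of its underside. Slots run along x at y = -40, 0, +40 mm with wooden end guides: 29 mm high over the base, slot 12 mm wide with rounded mouth, 120 mm between end walls, guides at |x| 41 to 66 mm, free between. Middle slot empty, plates in the outer ones.
- free_slot (a point): Centre of the floor of the rack's free middle slot (6 mm above the bench), where the template's origin belongs; same axes as the rack.
- board: The side board, fixed: bare dark wooden slab 190 x 126 x 6 mm (x, y, z) with a brass screw at each corner, for putting the blocks on meanwhile; origin at the centre of its underside, top at z = 6 mm. Both blocks fit side by side, long axes along its y, centres at x = +45 mm and -45 mm.
- horned_plate: Aluminium plate 110 x 8 x 50 mm (x, y, z) with a wide notch in the middle of its top edge, standing in an outer slot of the rack; leave it alone. Origin: centre of its underside.
- plain_plate: Plain rectangular aluminium plate 110 x 8 x 50 mm (x, y, z), standing in the other outer slot of the rack; leave it alone. Origin: centre of its underside.

How it is judged:
By the outcome, as a careful person would: the job done as asked, in the order asked, and still so for the second after the job is handed in, with the robot touching nothing.
It also fails if it takes over 131 s, if anything falls off the work surface, if the arm or the gripper's body presses on something with over 40 N, if the wrist force passes 120 N, or if a joint passes its speed limit or range.

## Working session

There is one attempt and no reset: what is moved stays moved. The work goes in short steps, Python scripts to look and compute and a shell command to move; the robot and the scene stay as the last step left them, time stands still between calls to the robot, and variables do not carry over. Pictures are saved under pics/ and viewed, and the job is handed in when it is done.

```bash
ls; mkdir -p pics; python3 - <<'E'
from plant import manip,get_image
import cv2,json
s=manip.observe();print(s)
for n in("scene","side","wrist"):
    d=get_image(n);cv2.imwrite(f"pics/a_{n}.png",d["pixels"]);print(n,d["camera_matrix"],d["rvec"],d["tvec"])
E
```

```text
pics
{'t': 0.0, 'joint_pos': array([-9.26907583e-01,  3.59366949e-01,  1.10436316e-02, -3.48914922e-04,
       -1.22411506e+00, -2.88085643e-01]), 'qvel': array([ 0.00031335,  0.00012674,  0.00039612,  0.00026992, -0.00098488,
        0.00098659]), 'tau': array([ 1.15142561e-04, -5.82725573e+01,  2.93065470e+01,  6.99709922e+00,
        7.22651108e-03, -1.63213567e-04]), 'ee_pos': array([ 0.23493044, -0.63229302,  0.24462916]), 'orientation': array([[-3.48231291e-01,  9.37408366e-01, -7.23280648e-04],
       [ 9.37407162e-01,  3.48232009e-01,  1.51024065e-03],
       [ 1.66758169e-03, -1.52095409e-04, -9.99998598e-01]]), 'wrist_force': array([1.09259476, 0.24029114, 1.50490198]), 'ft_torque': array([-0.02282236,  0.00051498, -0.00370408]), 'width': 0.08754312675367358}
scene [[362.99815705   0.         322.06364064]
 [  0.         362.99815705 197.57874547]
 [  0.           0.           1.        ]] [ 1.82661465 -0.89958442  0.56155033] [-0.38079668  0.19334587  0.58853381]
side [[514.93188317   0.         324.17770993]
 [  0.         514.93188317 205.9825156 ]
 [  0.           0.           1.        ]] [ 2.02338955 -0.40670937  0.27987042] [-0.53113772  0.08024455  1.26963885]
wrist [[309.70691629   0.         322.64301899]
 [  0.         309.70691629 197.83725764]
 [  0.           0.           1.        ]] [-1.70499256 -2.45095112 -0.30853744] [ 0.67343361 -0.03134486  0.39019843]
```

View pics/a_scene.png

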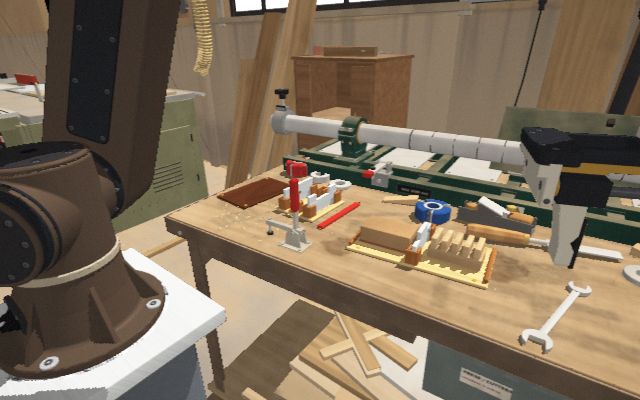

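View pics/a_side.png

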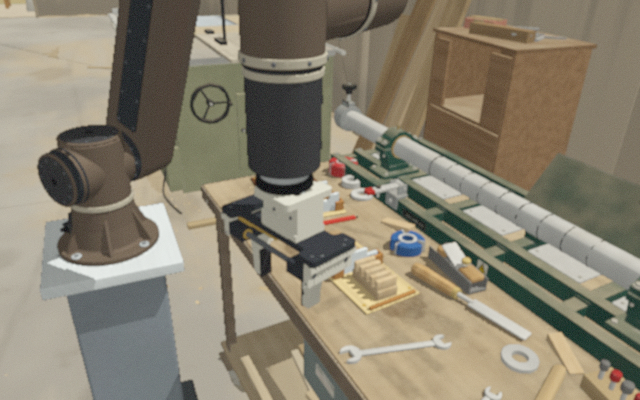

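View pics/a_wrist.png

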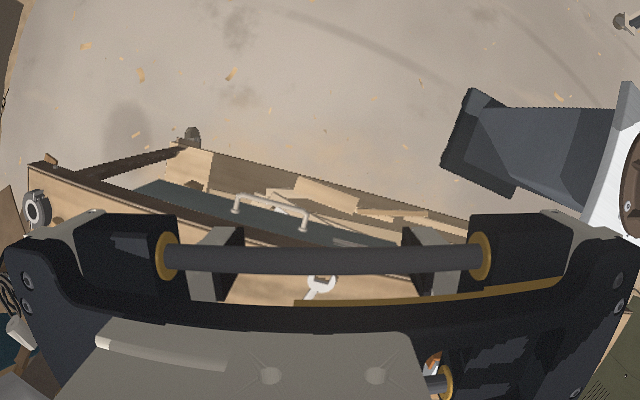

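The scene view shows the keeper (348–495, 220–285), the rack (280–345, 180–217) and the dark board (218–290, 180–207). A toggle clamp with a red handle stands at about (295, 245). Next I'll enlarge these areas and localise them.

```bash
cat > h.py <<'E'
import numpy as np,cv2
from plant import manip,get_image
def cam(d):
    R=cv2.Rodrigues(np.array(d["rvec"]))[0];t=np.array(d["tvec"]).ravel();return R,t,np.array(d["camera_matrix"])
def ray(d,uv,fish=False):
    R,t,K=cam(d);p=np.array([(uv[0]-K[0,2])/K[0,0],(uv[1]-K[1,2])/K[1,1]])
    if fish:
        r=np.linalg.norm(p);v=np.array([*(p/r*np.sin(r)),np.cos(r)]) if r>0 else np.array([0,0,1.])
    else: v=np.array([*p,1.])
    return -R.T@t,R.T@(v/np.linalg.norm(v))
def plane(d,uv,z,fish=False):
    o,v=ray(d,uv,fish);return o+v*(z-o[2])/v[2]
def tri(rays):
    A=sum(np.eye(3)-np.outer(v,v) for o,v in rays);b=sum((np.eye(3)-np.outer(v,v))@o for o,v in rays)
    return np.linalg.solve(A,b)
def proj(d,P,fish=False):
    R,t,K=cam(d);c=R@np.array(P)+t
    if fish:
        th=np.arctan2(np.hypot(c[0],c[1]),c[2]);n=np.hypot(c[0],c[1]);q=c[:2]/n*th
    else:q=c[:2]/c[2]
    return q*K[0,0]+K[:2,2]
def save(d,name):
    cv2.imwrite(f"pics/{name}.png",d["pixels"])
    import pickle;pickle.dump(d,open(f"pics/{name}.pkl","wb"))
def load(name):
    import pickle;return pickle.load(open(f"pics/{name}.pkl","rb"))
def crop(name,x0,y0,x1,y1,f,out):
    im=cv2.imread(f"pics/{name}.png")[y0:y1,x0:x1];cv2.imwrite(f"pics/{out}.png",cv2.resize(im,None,fx=f,fy=f,interpolation=cv2.INTER_CUBIC))
E
python3 - <<'E'
from h import *
for n in("scene","side"):
    d=get_image(n);save(d,"b_"+n);print(ray(d,(320,200)))
crop("b_scene",210,150,350,260,5,"b1");crop("b_scene",340,190,500,295,5,"b2")
d=load("b_scene")
for p in[(348,246),(488,286),(495,249),(367,220),(218,195),(247,207),(292,185),(264,179),(295,247),(166,218),(275,213),(318,218)]:print(p,plane(d,p,0.0).round(3))
E
```

```text
(array([-0.12067618, -0.58803842,  0.41037648]), array([ 0.70767843,  0.57242439, -0.41415162]))
(array([ 0.03687028, -1.20326843,  0.67179978]), array([ 0.35918912,  0.81604102, -0.45283576]))
(348, 246) [ 0.431 -0.216  0.   ]
(488, 286) [ 0.468 -0.49   0.   ]
(495, 249) [ 0.602 -0.467  0.   ]
(367, 220) [ 0.556 -0.186  0.   ]
(218, 195) [0.436 0.236 0.   ]
(247, 207) [0.432 0.107 0.   ]
(292, 185) [0.616 0.115 0.   ]
(264, 179) [0.602 0.221 0.   ]
(295, 247) [ 0.36  -0.128  0.   ]
(166, 218) [0.269 0.223 0.   ]
(275, 213) [0.451 0.022 0.   ]
(318, 218) [ 0.494 -0.083  0.   ]
```

View pics/b1.png

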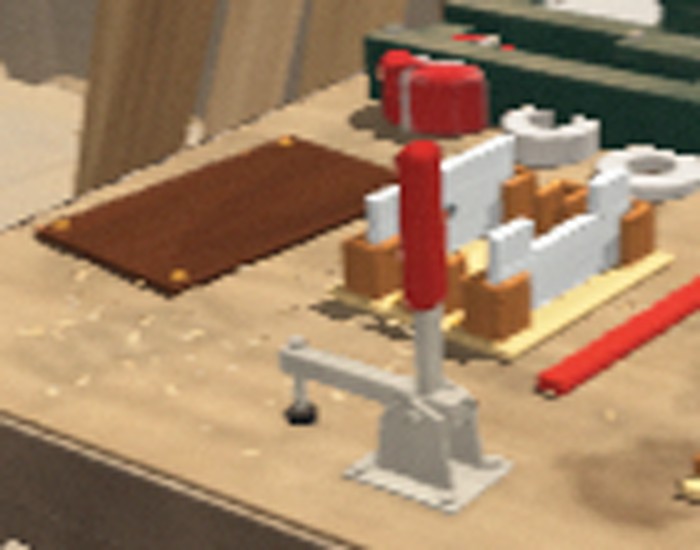

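View pics/b2.png

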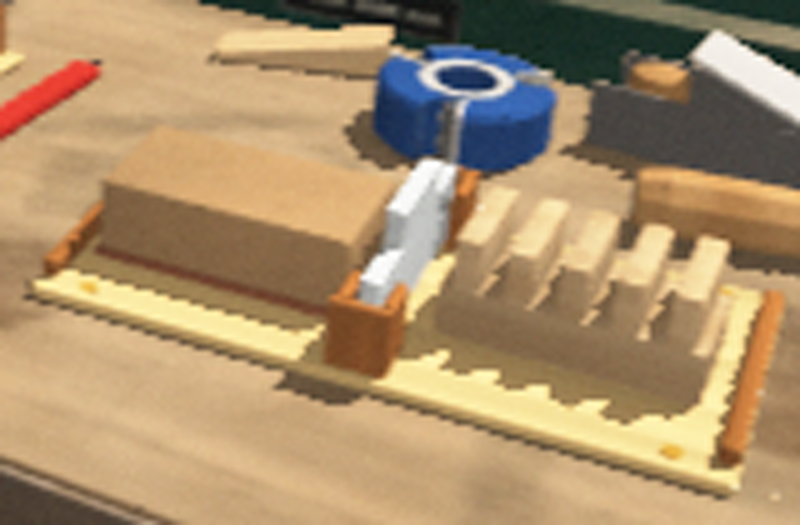

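The crops show the sanding block on the keeper's +y end and the comb on its −y end, with the template's tab at crop (425, 190). The rack has outer plates only: the plain plate on the far (+y) side and the horned one nearer. The clamp handle must be avoided.

```bash
python3 - <<'E'
from h import *
s=manip.observe();d=get_image("wrist");R,t,K=cam(d);T=s["orientation"];c=-R.T@t
print("cam in tool",T.T@(c-s["ee_pos"]));print("cam axes in tool (cols)\n",(T.T@R.T).round(3))
d=load("b_scene")
# clamp handle: base 428-? top
o,v=ray(d,(294,179))
for x in(.33,.35,.37,.39):print(o+v*(x-o[0])/v[0])
c2=lambda u,v:(340+u/5,190+v/5)
K=[c2(30,290),c2(740,490),c2(780,290)]
for p in K:print(plane(d,p,0.006))
print("rack");c1=lambda u,v:(210+u/5,150+v/5)
for p in[(330,290),(505,355),(675,260)]:print(plane(d,c1(*p),.006))
print("board")
for p in[(35,235),(170,292),(285,138),(400,180)]:print(plane(d,c1(*p),.006))
print("clamp base",[plane(d,c1(*p),.0).round(3) for p in[(345,472),(445,510),(512,465)]])
E
```

```text
cam in tool [ 0.00051876 -0.06595781 -0.13965576]
cam axes in tool (cols)
 [[ 1.    -0.     0.001]
 [ 0.     0.969  0.246]
 [-0.001 -0.246  0.969]]
[ 0.33       -0.1637047   0.17255884]
[ 0.35       -0.14487372  0.16200502]
[ 0.37       -0.12604273  0.15145121]
[ 0.39       -0.10721175  0.14089739]
[ 0.41363528 -0.22265697  0.006     ]
[ 0.45380211 -0.49347271  0.006     ]
[ 0.59709376 -0.46918794  0.006     ]
rack
[0.46447556 0.03163676 0.006     ]
[ 0.46286476 -0.08705228  0.006     ]
[ 0.59934802 -0.09068294  0.006     ]
board
[0.41768017 0.21430919 0.006     ]
[0.41373632 0.0969329  0.006     ]
[0.60503969 0.21070794 0.006     ]
[0.59617302 0.10450995 0.006     ]
clamp base [array([ 0.347, -0.093,  0.   ]), array([ 0.351, -0.148,  0.   ]), array([ 0.395, -0.147,  0.   ])]
```

```bash
cat >> h.py <<'E'
def go(pos,yawdeg):
    """total tool-frame shift (if done before the turn), rotation vector to target; pointing down, tool x at yaw"""
    from scipy.spatial.transform import Rotation as Ro
    s=manip.observe();T=s["orientation"];y=np.radians(yawdeg)
    G=np.array([[np.cos(y),np.sin(y),0],[np.sin(y),-np.cos(y),0],[0,0,-1]])
    print("t",round(s["t"],2),"pos",s["ee_pos"].round(4),"yaw",np.degrees(np.arctan2(T[1,0],T[0,0])).round(2),"w",round(s["width"],4),"F",s["wrist_force"].round(1))
    print(" shift tool",(T.T@(np.array(pos)-s["ee_pos"])).round(4)," turn deg",np.degrees(Ro.from_matrix(T.T@G).as_rotvec()).round(2)," shift after turn",(G.T@(np.array(pos)-s["ee_pos"])).round(4))
E
python3 -m crank '[{"az":-10,"z":-0.007},{"az":-10,"z":-0.007},{"az":-10,"z":-0.007},{"az":-10,"z":-0.007},{"az":-10,"z":-0.007},{"az":-10,"z":-0.007},{"az":-10,"z":-0.007},{"az":-7,"z":-0.007}]'
python3 -c "
from h import *
go((.5,-.2,.3),187.7)"
```

```text
t 0.3 pos [ 0.2351 -0.6326  0.2452] yaw 110.39 w 0.0877 F [ 0.2  0.3 -0.4]
 shift tool [ 0.3132  0.399  -0.0546]  turn deg [ 2.000e-02 -3.000e-02 -7.731e+01]  shift after turn [-0.3205  0.3932 -0.0548]$[0]: bad value
```

```bash
python3 -m crank '[{"ax":0,"ay":0,"az":-10,"x":0,"y":0,"z":-0.007,"claw":0}]'; python3 -m crank '[{"az":-10,"z":-0.007,"claw":0}]'; python3 -m crank '[{"az":-10,"x":0,"y":0,"z":-0.007}]'
```

```text
t: 0.42
ee_pos: [0.2349, -0.6323, 0.2519]
orientation: [[-0.508, 0.861, -0.001], [0.861, 0.508, 0.001], [0.002, 0.0, -1.0]]
wrist_force: [-0.1, 0.1, -0.0]
width: 0.0877$[0]: bad value
$[0]: bad value
```

```bash
python3 -m crank '[{"ax":0,"ay":0,"az":-10,"x":0,"y":0,"z":-0.007,"claw":0},{"ax":0,"ay":0,"az":-10,"x":0,"y":0,"z":-0.007,"claw":0},{"ax":0,"ay":0,"az":-10,"x":0,"y":0,"z":-0.007,"claw":0},{"ax":0,"ay":0,"az":-10,"x":0,"y":0,"z":-0.007,"claw":0},{"ax":0,"ay":0,"az":-10,"x":0,"y":0,"z":-0.007,"claw":0},{"ax":0,"ay":0,"az":-10,"x":0,"y":0,"z":-0.007,"claw":0},{"ax":0,"ay":0,"az":-7,"x":0,"y":0,"z":-0.007,"claw":0},{"ax":0,"ay":0,"az":0,"x":-0.035,"y":0.043,"z":0,"claw":0},{"ax":0,"ay":0,"az":0,"x":-0.035,"y":0.043,"z":0,"claw":0},{"ax":0,"ay":0,"az":0,"x":-0.035,"y":0.043,"z":0,"claw":0},{"ax":0,"ay":0,"az":0,"x":-0.035,"y":0.043,"z":0,"claw":0},{"ax":0,"ay":0,"az":0,"x":-0.035,"y":0.043,"z":0,"claw":0}]'
python3 -m crank '[{"ax":0,"ay":0,"az":0,"x":-0.035,"y":0.043,"z":0,"claw":0},{"ax":0,"ay":0,"az":0,"x":-0.035,"y":0.043,"z":0,"claw":0},{"ax":0,"ay":0,"az":0,"x":-0.035,"y":0.043,"z":0,"claw":0},{"ax":0,"ay":0,"az":0,"x":-0.035,"y":0.043,"z":0,"claw":0},{"ax":0,"ay":0,"az":0,"x":0,"y":0,"z":0,"claw":0},{"ax":0,"ay":0,"az":0,"x":0,"y":0,"z":0,"claw":0}]'
python3 -c "
from h import *
go((.5,-.2,.3),187.7)
d=get_image('wrist');save(d,'c1')"
```

```text
t: 1.92
ee_pos: [0.3817, -0.3954, 0.3017]
orientation: [[-0.992, -0.128, 0.0], [-0.128, 0.992, -0.0], [-0.0, -0.0, -1.0]]
wrist_force: [0.9, 0.1, -0.4]
width: 0.088
t: 2.68
ee_pos: [0.4977, -0.2082, 0.3015]
orientation: [[-0.992, -0.13, -0.0], [-0.13, 0.992, 0.0], [0.0, 0.0, -1.0]]
wrist_force: [-0.8, -0.3, -0.7]
width: 0.0876
t 2.67 pos [ 0.4977 -0.2082  0.3015] yaw -172.56 w 0.0876 F [-0.8 -0.3 -0.7]
 shift tool [-0.0034  0.0078  0.0015]  turn deg [ 0.   -0.02 -0.26]  shift after turn [-0.0034  0.0078  0.0015]
```

View pics/c1.png

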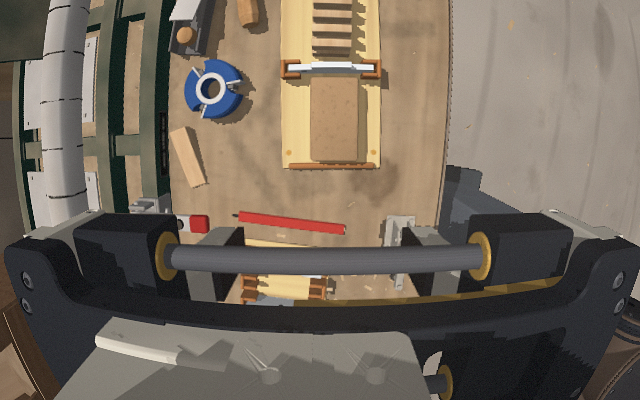

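```bash
python3 -m crank '[{"ax":0,"ay":0,"az":0,"x":0,"y":0.05,"z":0,"claw":0},{"ax":0,"ay":0,"az":0,"x":0,"y":0.05,"z":0,"claw":0},{"ax":0,"ay":0,"az":0,"x":0,"y":0,"z":0,"claw":0},{"ax":0,"ay":0,"az":0,"x":0,"y":0,"z":0,"claw":0}]'
python3 -c "
from h import *
d=get_image('wrist');save(d,'c2')"
python3 -m crank '[{"ax":0,"ay":0,"az":0,"x":0,"y":0.05,"z":0,"claw":0},{"ax":0,"ay":0,"az":0,"x":0,"y":0.05,"z":0,"claw":0},{"ax":0,"ay":0,"az":0,"x":0,"y":0.05,"z":0,"claw":0},{"ax":0,"ay":0,"az":0,"x":0,"y":0.05,"z":0,"claw":0},{"ax":0,"ay":0,"az":0,"x":0,"y":0.05,"z":0,"claw":0},{"ax":0,"ay":0,"az":0,"x":0,"y":0,"z":0,"claw":0},{"ax":0,"ay":0,"az":0,"x":0,"y":0,"z":0,"claw":0}]'
python3 -c "
from h import *
d=get_image('wrist');save(d,'c3')"
python3 -m crank '[{"ax":0,"ay":0,"az":0,"x":-0.01,"y":0.05,"z":0,"claw":0},{"ax":0,"ay":0,"az":0,"x":-0.01,"y":0.05,"z":0,"claw":0},{"ax":0,"ay":0,"az":0,"x":-0.01,"y":0.05,"z":0,"claw":0},{"ax":0,"ay":0,"az":0,"x":0,"y":0,"z":0,"claw":0},{"ax":0,"ay":0,"az":0,"x":0,"y":0,"z":0,"claw":0}]'
python3 -c "
from h import *
d=get_image('wrist');save(d,'c4')
crop('c1',260,0,400,175,4,'c1k')
crop('c2',260,0,400,130,5,'c2k')"
```

```text
t: 3.22
ee_pos: [0.4847, -0.1101, 0.3018]
orientation: [[-0.992, -0.128, 0.0], [-0.128, 0.992, -0.0], [-0.0, -0.0, -1.0]]
wrist_force: [0.7, -0.3, 0.1]
width: 0.088
t: 4.15
ee_pos: [0.4531, 0.1378, 0.3013]
orientation: [[-0.992, -0.128, -0.001], [-0.128, 0.992, -0.001], [0.001, -0.001, -1.0]]
wrist_force: [-0.3, 0.5, 0.6]
width: 0.0873
t: 4.82
ee_pos: [0.4637, 0.29, 0.3012]
orientation: [[-0.992, -0.127, -0.001], [-0.127, 0.992, -0.001], [0.001, -0.001, -1.0]]
wrist_force: [-0.2, -0.9, 0.8]
width: 0.0876
```

View pics/c1k.png

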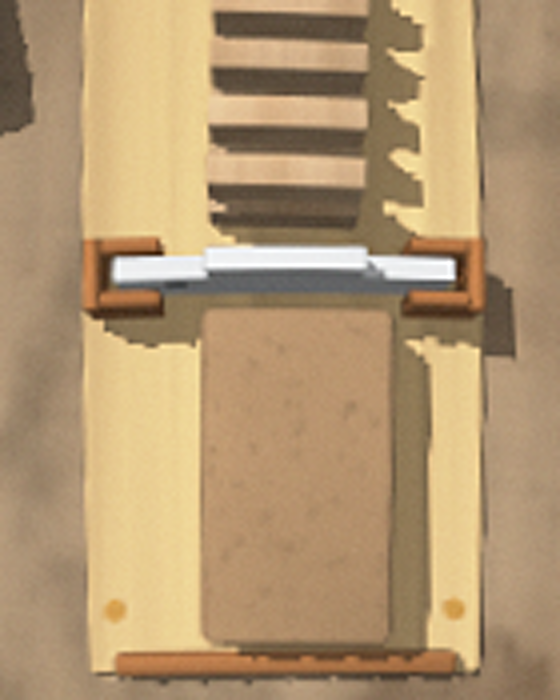

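View pics/c2k.png

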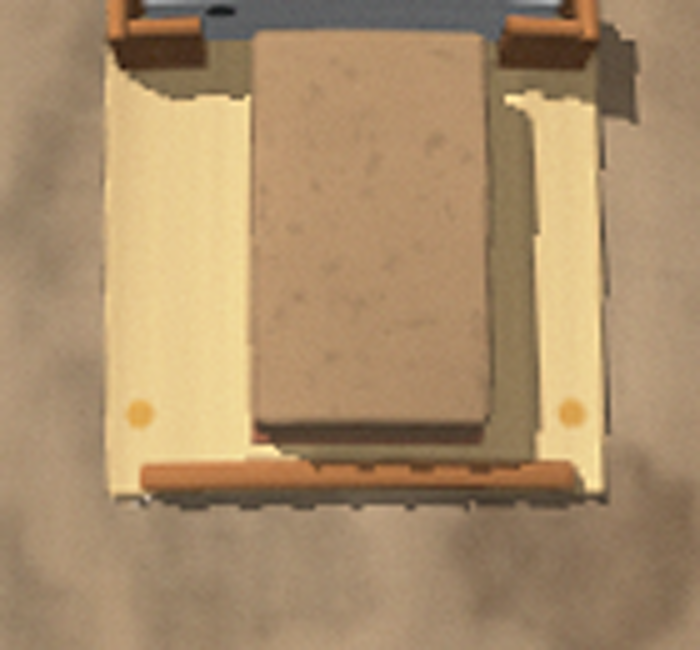

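View pics/c3.png

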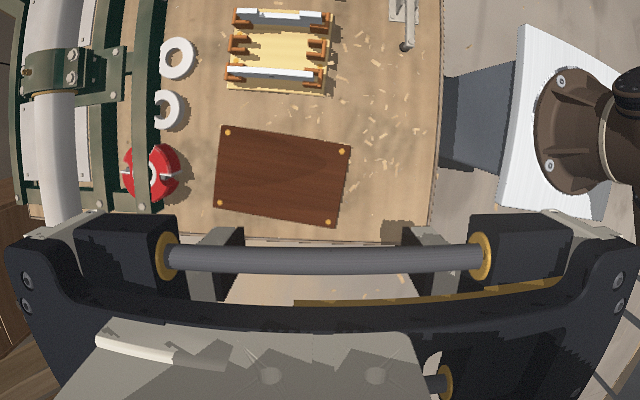

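View pics/c4.png

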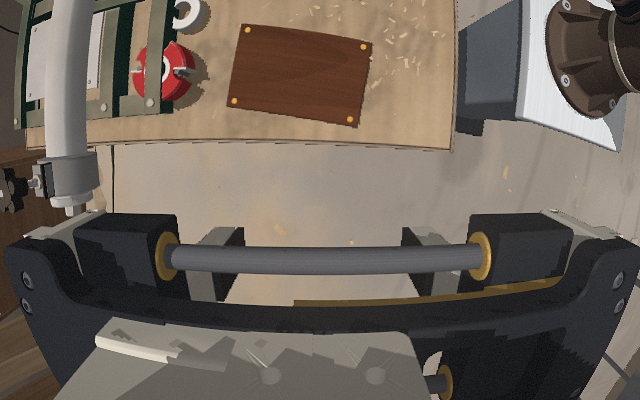

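```bash
python3 - <<'E'
from h import *
crop('c3',190,0,370,110,4,'c3r');crop('c3',200,110,370,240,4,'c3b');crop('c4',220,10,380,130,5,'c4b')
a,b=load('c1'),load('c2')
A=lambda p:ray(a,(260+p[0]/4,p[1]/4),True);B=lambda p:ray(b,(260+p[0]/5,p[1]/5),True)
def m(l):
    r=[]
    for n,p,q in l:
        x=tri([A(p),B(q)]);r.append(x);print(n,x.round(4))
    return np.array(r)
S=m([('s1',(204,311),(253,33)),('s2',(391,310),(485,33)),('s3',(391,644),(487,422)),('s4',(203,640),(254,420))])
print(S.mean(0));y=S[0]+S[1]-S[2]-S[3];print('yaw of block -y',np.degrees(np.arctan2(-y[0]*-1,-y[1])))
K=m([('k1',(115,610),(140,414)),('k2',(454,609),(572,413)),('c1',(92,673),(108,495)),('c2',(480,673),(605,497))])
print('screw yaw',np.degrees(np.arctan2(*(K[0]-K[1])[[1,0]])))
for n,p,z in[('tab',(206,247),.056),('tab',(366,249),.056),('tab',(366,268),.056),('tab',(206,272),.056),('el',(113,257),.04),('el',(113,283),.04),('er',(456,257),.04),('er',(456,281),.04),('kw',(83,240),.006),('kw',(483,240),.006)]:
    print(n,plane(a,(260+p[0]/4,p[1]/4),z,True).round(4))
E
```

```text
s1 [ 0.5279 -0.3263  0.0403]
s2 [ 0.4684 -0.3351  0.0401]
s3 [ 0.4546 -0.2273  0.0449]
s4 [ 0.5142 -0.2201  0.0405]
[ 0.49128505 -0.27721574  0.04144162]
yaw of block -y 7.315319613427205
k1 [ 0.5475 -0.2223  0.0058]
k2 [ 0.4284 -0.2386  0.007 ]
c1 [ 0.5535 -0.1985  0.0044]
c2 [ 0.415  -0.2167  0.0037]
screw yaw 7.809723686022686
tab [ 0.5289 -0.3446  0.056 ]
tab [ 0.4802 -0.3508  0.056 ]
tab [ 0.4794 -0.3447  0.056 ]
tab [ 0.5279 -0.3367  0.056 ]
el [ 0.5591 -0.341   0.04  ]
el [ 0.5579 -0.3324  0.04  ]
er [ 0.4499 -0.3562  0.04  ]
er [ 0.4489 -0.3482  0.04  ]
kw [ 0.5749 -0.352   0.006 ]
kw [ 0.4364 -0.3712  0.006 ]
```

View pics/c3r.png

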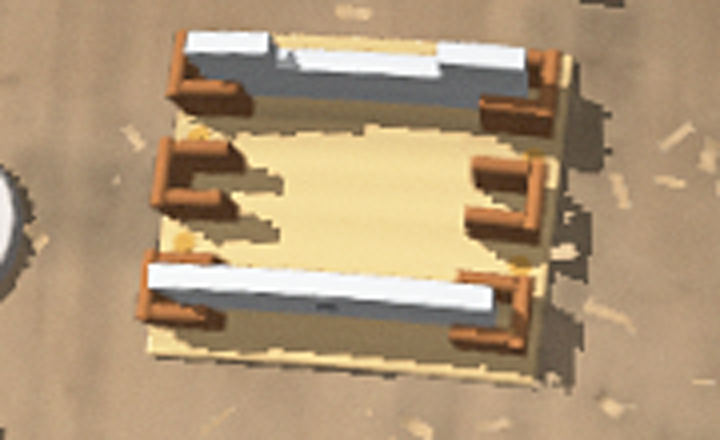

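View pics/c3b.png

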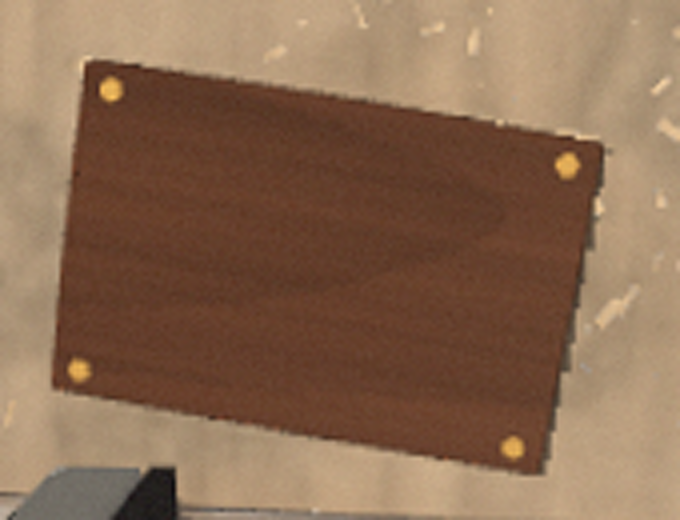

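View pics/c4b.png

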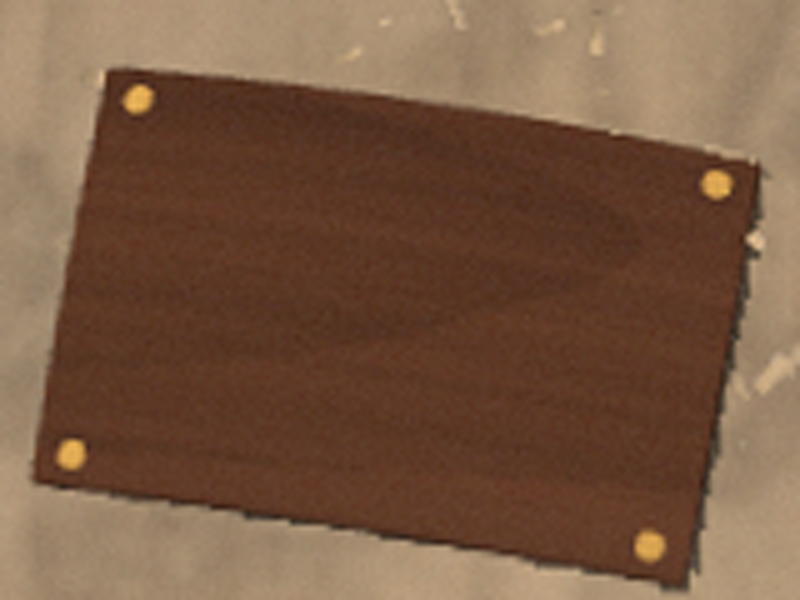

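```bash
python3 - <<'E'
from h import *
a,b=load('c3'),load('c4');sc=load('b_scene')
A=lambda p:ray(a,(200+p[0]/4,110+p[1]/4),True);B=lambda p:ray(b,(220+p[0]/5,10+p[1]/5),True)
r=[]
for p,q in[((111,90),(138,100)),((567,166),(716,184)),((513,447),(650,546)),((79,370),(71,454))]:
    x=tri([A(p),B(q)]);r.append(x);print('screw',x.round(4))
r=np.array(r);print('board c',r.mean(0).round(4),'yaw',np.degrees(np.arctan2(*(r[0]-r[1]+r[3]-r[2])[[1,0]])))
r=[]
for p,q in[((85,62),(106,70)),((603,145),(760,164)),((545,472),(688,586)),((54,388),(33,482))]:
    x=tri([A(p),B(q)]);r.append(x);print('corner',x.round(4))
r=np.array(r);print('board c',r.mean(0).round(4))
print('rack')
Q=lambda p,z:plane(a,(190+p[0]/4,p[1]/4),z,True).round(4)
for n,p,z in[('base -+',(570,58),.006),('base --',(540,380),.006),('base +-',(148,352),.006)]:print(n,Q(p,z))
# guide tops z .035: middle slot
for n,p in[('L out top',(161,140)),('L out bot',(152,207)),('L in top tip',(240,142)),('L in bot tip',(238,196)),('R out top',(543,158)),('R out bot',(537,240)),('R tip top',(474,158)),('R tip bot',(466,212))]:print(n,Q(p,.035))
for n,p in[('plain',(149,264)),('plain',(494,290)),('plain',(494,309)),('plain',(149,286)),('horn',(188,33)),('horn',(525,48)),('horn',(525,69)),('horn',(188,52))]:print(n,Q(p,.056))
E
```

```text
screw [0.5945 0.104  0.006 ]
screw [0.4289 0.1125 0.0081]
screw [0.4339 0.2181 0.0061]
screw [0.6    0.2098 0.0063]
board c [0.5143 0.1611 0.0066] yaw -2.8877857575914607
corner [0.6058 0.0948 0.0052]
corner [0.4171 0.1036 0.0054]
corner [0.4208 0.2278 0.002 ]
corner [0.6106 0.2186 0.0052]
board c [0.5136 0.1612 0.0044]
rack
base -+ [ 0.4669 -0.0827  0.006 ]
base -- [0.4622 0.0368 0.006 ]
base +- [0.6027 0.0399 0.006 ]
L out top [ 0.5992 -0.032   0.035 ]
L out bot [ 0.5987 -0.008   0.035 ]
L in top tip [ 0.5714 -0.0323  0.035 ]
L in bot tip [ 0.5693 -0.0132  0.035 ]
R out top [ 0.4708 -0.0355  0.035 ]
R out bot [ 0.4691 -0.0071  0.035 ]
R tip top [ 0.4931 -0.0327  0.035 ]
R tip bot [ 0.4932 -0.0138  0.035 ]
plain [0.5899 0.015  0.056 ]
plain [0.4798 0.0146 0.056 ]
plain [0.479  0.0205 0.056 ]
plain [0.5889 0.0222 0.056 ]
horn [ 0.5892 -0.0644  0.056 ]
horn [ 0.4807 -0.0665  0.056 ]
horn [ 0.4797 -0.0592  0.056 ]
horn [ 0.5881 -0.0576  0.056 ]
```

```bash
python3 - <<'E'
from h import *
a=load('c3');b=load('c4');c=load('c1')
for z in(0,.05,.1):print(z,[plane(a,p,z,True).round(3) for p in[(163,100),(135,100),(180,172)]],[plane(c,p,z,True).round(3) for p in[(172,100)]])
go((.4913,-.2772,.26),187.6)
E
```

```text
0 [array([ 0.71 ,  0.062, -0.   ]), array([0.764, 0.063, 0.   ]), array([0.671, 0.172, 0.   ])] [array([ 0.738, -0.284, -0.   ])]
0.05 [array([0.681, 0.063, 0.05 ]), array([0.73 , 0.064, 0.05 ]), array([0.647, 0.16 , 0.05 ])] [array([ 0.712, -0.283,  0.05 ])]
0.1 [array([0.653, 0.064, 0.1  ]), array([0.695, 0.065, 0.1  ]), array([0.624, 0.149, 0.1  ])] [array([ 0.686, -0.282,  0.1  ])]
t 4.88 pos [0.4636 0.2898 0.3015] yaw -172.71 w 0.0877 F [ 0.5  0.5 -0.2]
 shift tool [ 0.0445 -0.5659  0.0417]  turn deg [-0.02 -0.01 -0.31]  shift after turn [ 0.0476 -0.5657  0.0415]
```

```bash
python3 -m crank '[{"ax":0,"ay":0,"az":0,"x":0.005,"y":-0.056,"z":0,"claw":0},{"ax":0,"ay":0,"az":0,"x":0.005,"y":-0.056,"z":0,"claw":0},{"ax":0,"ay":0,"az":0,"x":0.005,"y":-0.056,"z":0,"claw":0},{"ax":0,"ay":0,"az":0,"x":0.005,"y":-0.056,"z":0,"claw":0},{"ax":0,"ay":0,"az":0,"x":0.005,"y":-0.056,"z":0,"claw":0},{"ax":0,"ay":0,"az":0,"x":0.005,"y":-0.056,"z":0,"claw":0},{"ax":0,"ay":0,"az":0,"x":0.005,"y":-0.056,"z":0.01,"claw":0},{"ax":0,"ay":0,"az":0,"x":0.005,"y":-0.056,"z":0.01,"claw":0},{"ax":0,"ay":0,"az":0,"x":0.005,"y":-0.056,"z":0.02,"claw":0},{"ax":0,"ay":0,"az":-0.3,"x":0.003,"y":-0.062,"z":0.02,"claw":0},{"ax":0,"ay":0,"az":0,"x":0,"y":0,"z":0.04,"claw":0},{"ax":0,"ay":0,"az":0,"x":0,"y":0,"z":0,"claw":0}]'
python3 -c "
from h import *
go((.4913,-.2772,.03),187.6)
d=get_image('wrist');save(d,'d1')"
```

```text
t: 6.38
ee_pos: [0.485, -0.2747, 0.2]
orientation: [[-0.991, -0.13, -0.006], [-0.13, 0.992, 0.002], [0.005, 0.002, -1.0]]
wrist_force: [-0.4, -0.0, -0.1]
width: 0.0873
t 6.38 pos [ 0.485  -0.2747  0.2   ] yaw -172.53 w 0.0873 F [-0.4 -0.  -0.1]
 shift tool [-0.0069 -0.0037  0.1699]  turn deg [ 0.13 -0.31 -0.13]  shift after turn [-0.006  -0.0033  0.17  ]
```

View pics/d1.png

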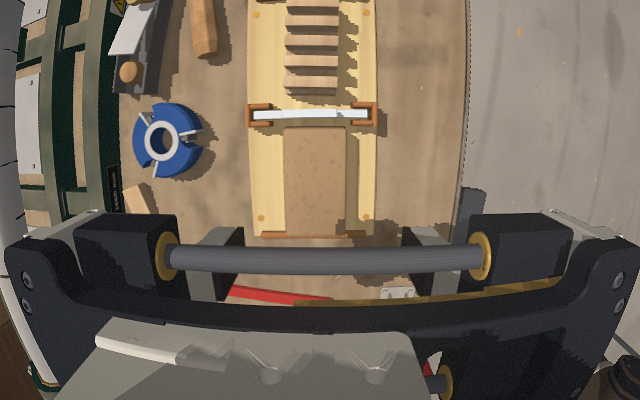

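The wrist view confirms the block spans columns 284–346, so its centre sits about 6 mm off the tool's centre line, which matches the computed shift.

```bash
python3 -m crank '[{"ax":0,"ay":0,"az":0,"x":-0.006,"y":-0.0035,"z":0.02,"claw":0},{"ax":0,"ay":0,"az":0,"x":0,"y":0,"z":0.05,"claw":0},{"ax":0,"ay":0,"az":0,"x":0,"y":0,"z":0.04,"claw":0},{"ax":0,"ay":0,"az":0,"x":0,"y":0,"z":0,"claw":0},{"ax":0,"ay":0,"az":0,"x":0,"y":0,"z":0,"claw":0}]'
python3 -c "
from h import *
go((.4913,-.2772,.03),187.6)"
```

```text
t: 7.05
ee_pos: [0.4963, -0.2765, 0.0952]
orientation: [[-0.991, -0.135, 0.003], [-0.135, 0.991, -0.001], [-0.003, -0.002, -1.0]]
wrist_force: [0.3, -0.2, 0.0]
width: 0.0876
t 7.05 pos [ 0.4963 -0.2765  0.0952] yaw -172.23 w 0.0876 F [ 0.3 -0.2  0. ]
 shift tool [0.0053 0.0001 0.0652]  turn deg [-0.1   0.18  0.17]  shift after turn [ 0.0051 -0.      0.0652]
```

```bash
python3 -m crank '[{"ax":0,"ay":0,"az":0.2,"x":0.005,"y":0,"z":0.035,"claw":0},{"ax":0,"ay":0,"az":0,"x":0,"y":0,"z":0,"claw":0},{"ax":0,"ay":0,"az":0,"x":0,"y":0,"z":0,"claw":0},{"ax":0,"ay":0,"az":0,"x":0,"y":0,"z":0,"claw":0}]'
python3 -c "
from h import *
go((.4913,-.2772,.03),187.6)"
```

```text
t: 7.55
ee_pos: [0.4909, -0.2772, 0.0592]
orientation: [[-0.991, -0.131, 0.003], [-0.131, 0.991, -0.001], [-0.003, -0.001, -1.0]]
wrist_force: [-0.1, 0.0, 0.0]
width: 0.0878
t 7.55 pos [ 0.4909 -0.2772  0.0592] yaw -172.49 w 0.0878 F [-0.1  0.   0. ]
 shift tool [-0.0003  0.      0.0292]  turn deg [-0.06  0.15 -0.09]  shift after turn [-0.0004 -0.      0.0292]
```

```bash
python3 -m crank '[{"ax":0,"ay":0.15,"az":-0.1,"x":0,"y":0,"z":0.015,"claw":0},{"ax":0,"ay":0,"az":0,"x":0,"y":0,"z":0.014,"claw":0},{"ax":0,"ay":0,"az":0,"x":0,"y":0,"z":0,"claw":0.15},{"ax":0,"ay":0,"az":0,"x":0,"y":0,"z":0,"claw":0.22},{"ax":0,"ay":0,"az":0,"x":0,"y":0,"z":0,"claw":0.22}]' 15
python3 -c "
from h import *
go((.4913,-.2772,.03),187.6)"
python3 -m crank '[{"ax":0,"ay":0,"az":0,"x":0,"y":0,"z":0,"claw":0.4},{"ax":0,"ay":0,"az":0,"x":0,"y":0,"z":0,"claw":0.4},{"ax":0,"ay":0,"az":0,"x":0,"y":0,"z":0,"claw":0.4},{"ax":0,"ay":0,"az":0,"x":0,"y":0,"z":0,"claw":0.4}]' 15
python3 -c "
from h import *
go((.4913,-.2772,.03),187.6)"
```

```text
t: 8.18
ee_pos: [0.4897, -0.277, 0.0285]
orientation: [[-0.991, -0.132, -0.003], [-0.132, 0.991, -0.0], [0.003, -0.0, -1.0]]
wrist_force: [0.3, -0.2, 0.5]
width: 0.0693
t 8.18 pos [ 0.4897 -0.277   0.0285] yaw -172.41 w 0.0693 F [ 0.3 -0.2  0.5]
 shift tool [-0.0016 -0.0004 -0.0015]  turn deg [-0.   -0.15 -0.01]  shift after turn [-0.0016 -0.0004 -0.0015]
t: 8.68
ee_pos: [0.4898, -0.277, 0.0287]
orientation: [[-0.991, -0.132, -0.002], [-0.132, 0.991, -0.0], [0.002, -0.0, -1.0]]
wrist_force: [0.2, 0.6, 3.5]
width: 0.0639
t 8.68 pos [ 0.4898 -0.277   0.0287] yaw -172.41 w 0.0639 F [0.2 0.6 3.5]
 shift tool [-0.0015 -0.0004 -0.0013]  turn deg [-0.01 -0.12 -0.01]  shift after turn [-0.0015 -0.0004 -0.0013]
```

```bash
python3 -m crank '[{"ax":0,"ay":0,"az":0,"x":0,"y":0,"z":-0.01,"claw":0.4},{"ax":0,"ay":0,"az":0,"x":0,"y":0,"z":-0.03,"claw":0.4},{"ax":0,"ay":0,"az":0,"x":0,"y":0,"z":-0.05,"claw":0.4},{"ax":0,"ay":0,"az":0,"x":0,"y":0,"z":-0.05,"claw":0.4},{"ax":0,"ay":0,"az":0,"x":0,"y":0,"z":-0.05,"claw":0.4},{"ax":0,"ay":0,"az":5,"x":0,"y":0,"z":-0.04,"claw":0.4},{"ax":0,"ay":0,"az":5.4,"x":0,"y":0,"z":0,"claw":0.4},{"ax":0,"ay":0,"az":0,"x":0,"y":0,"z":0,"claw":0.4}]'
python3 -c "
from h import *
go((.464,.1635,.08),177.1)"
```

```text
t: 9.68
ee_pos: [0.4898, -0.2767, 0.2591]
orientation: [[-0.999, 0.049, -0.002], [0.049, 0.999, -0.0], [0.002, -0.0, -1.0]]
wrist_force: [-0.9, -0.5, -1.6]
width: 0.0642
t 9.68 pos [ 0.4898 -0.2767  0.2591] yaw 177.21 w 0.0642 F [-0.9 -0.5 -1.6]
 shift tool [0.0469 0.4385 0.179 ]  turn deg [-0.01 -0.11  0.11]  shift after turn [0.0481 0.4383 0.1791]
```

```bash
python3 -m crank '[{"ax":0,"ay":0,"az":0,"x":0,"y":0.02,"z":0,"claw":0.4},{"ax":0,"ay":0,"az":0,"x":0.007,"y":0.05,"z":0,"claw":0.4},{"ax":0,"ay":0,"az":0,"x":0.007,"y":0.05,"z":0,"claw":0.4},{"ax":0,"ay":0,"az":0,"x":0.007,"y":0.05,"z":0,"claw":0.4},{"ax":0,"ay":0,"az":0,"x":0.007,"y":0.05,"z":0,"claw":0.4},{"ax":0,"ay":0,"az":0,"x":0.007,"y":0.05,"z":0,"claw":0.4},{"ax":0,"ay":0,"az":0,"x":0.006,"y":0.05,"z":0,"claw":0.4},{"ax":0,"ay":0,"az":0,"x":0.006,"y":0.05,"z":0,"claw":0.4},{"ax":0,"ay":0,"az":0,"x":0,"y":0.05,"z":0.03,"claw":0.4},{"ax":0,"ay":0,"az":0,"x":0,"y":0.018,"z":0.05,"claw":0.4},{"ax":0,"ay":0,"az":0,"x":0,"y":0,"z":0.05,"claw":0.4},{"ax":0,"ay":0,"az":0,"x":0,"y":0,"z":0.02,"claw":0.4}]'
python3 -m crank '[{"ax":0,"ay":0,"az":0,"x":0,"y":0,"z":0,"claw":0.4},{"ax":0,"ay":0,"az":0,"x":0,"y":0,"z":0,"claw":0.4},{"ax":0,"ay":0,"az":0,"x":0,"y":0,"z":0,"claw":0.4}]'
python3 -c "
from h import *
go((.464,.1635,.03),177.1)"
```

```text
t: 11.18
ee_pos: [0.4622, 0.1617, 0.1049]
orientation: [[-0.999, 0.046, -0.007], [0.046, 0.999, -0.004], [0.007, -0.004, -1.0]]
wrist_force: [0.2, -0.0, 1.0]
width: 0.0638
t: 11.55
ee_pos: [0.465, 0.1632, 0.1095]
orientation: [[-0.999, 0.049, -0.001], [0.049, 0.999, 0.001], [0.001, 0.001, -1.0]]
wrist_force: [0.3, -0.9, -0.3]
width: 0.0638
t 11.55 pos [0.465  0.1632 0.1095] yaw 177.21 w 0.0638 F [ 0.3 -0.9 -0.3]
 shift tool [0.0009 0.0001 0.0795]  turn deg [ 0.06 -0.05  0.11]  shift after turn [0.001  0.0002 0.0795]
```

```bash
python3 -m crank '[{"ax":0,"ay":0,"az":0,"x":0.001,"y":0,"z":0.035,"claw":0.4},{"ax":0,"ay":0,"az":0,"x":0,"y":0,"z":0.03,"claw":0.4},{"ax":0,"ay":0,"az":0,"x":0,"y":0,"z":0.008,"claw":0.4},{"ax":0,"ay":0,"az":0,"x":0,"y":0,"z":0.004,"claw":0.4},{"ax":0,"ay":0,"az":0,"x":0,"y":0,"z":0.003,"claw":0.4},{"ax":0,"ay":0,"az":0,"x":0,"y":0,"z":0,"claw":0.4},{"ax":0,"ay":0,"az":0,"x":0,"y":0,"z":0,"claw":0.4}]'
```

```text
t: 12.42
ee_pos: [0.4634, 0.1631, 0.0289]
orientation: [[-0.999, 0.049, -0.002], [0.049, 0.999, 0.0], [0.002, 0.0, -1.0]]
wrist_force: [-0.4, 0.7, -1.0]
width: 0.0639
```

```bash
python3 -m crank '[{"ax":0,"ay":0,"az":0,"x":0,"y":0,"z":0.0007,"claw":0.4},{"ax":0,"ay":0,"az":0,"x":0,"y":0,"z":0,"claw":0.2},{"ax":0,"ay":0,"az":0,"x":0,"y":0,"z":0,"claw":0.05},{"ax":0,"ay":0,"az":0,"x":0,"y":0,"z":0,"claw":0},{"ax":0,"ay":0,"az":0,"x":0,"y":0,"z":-0.02,"claw":0},{"ax":0,"ay":0,"az":0,"x":0,"y":0,"z":-0.05,"claw":0},{"ax":0,"ay":0,"az":0,"x":0,"y":0,"z":-0.05,"claw":0},{"ax":0,"ay":0,"az":0,"x":0,"y":0,"z":-0.05,"claw":0},{"ax":0,"ay":0,"az":-5,"x":0,"y":-0.02,"z":-0.05,"claw":0},{"ax":0,"ay":0,"az":-5.4,"x":0,"y":-0.05,"z":0,"claw":0},{"ax":0,"ay":0,"az":0,"x":0,"y":-0.05,"z":0,"claw":0}]'
python3 -c "
from h import *
go((.51,-.29,.26),187.6)"
```

```text
t: 13.8
ee_pos: [0.4711, 0.0426, 0.2485]
orientation: [[-0.991, -0.135, -0.001], [-0.135, 0.991, 0.001], [0.001, 0.001, -1.0]]
wrist_force: [1.3, 0.0, 0.0]
width: 0.0874
t 13.8 pos [0.4711 0.0426 0.2485] yaw -172.25 w 0.0874 F [1.3 0.  0. ]
 shift tool [ 0.0063 -0.3348 -0.0118]  turn deg [ 0.05 -0.05  0.15]  shift after turn [ 0.0054 -0.3348 -0.0115]
```

```bash
python3 -m crank '[{"ax":0,"ay":0,"az":0,"x":0,"y":-0.05,"z":0,"claw":0},{"ax":0,"ay":0,"az":0,"x":0,"y":-0.05,"z":0,"claw":0},{"ax":0,"ay":0,"az":0,"x":0,"y":-0.05,"z":0,"claw":0},{"ax":0,"ay":0,"az":0,"x":0.002,"y":-0.05,"z":0,"claw":0},{"ax":0,"ay":0,"az":0,"x":0.002,"y":-0.05,"z":-0.01,"claw":0},{"ax":0,"ay":0,"az":0,"x":0.002,"y":-0.05,"z":0,"claw":0},{"ax":0,"ay":0,"az":0,"x":0,"y":-0.01,"z":0,"claw":0},{"ax":0,"ay":0,"az":0,"x":0,"y":0,"z":0,"claw":0},{"ax":0,"ay":0,"az":0,"x":0,"y":0,"z":0,"claw":0},{"ax":0,"ay":0,"az":0,"x":0,"y":0,"z":0,"claw":0}]'
python3 -c "
from h import *
d=get_image('wrist');save(d,'e1');go((.5137,-.4127,.2),187.6);save(get_image('scene'),'e1s')
crop('e1',220,0,400,150,4,'e1k')"
```

```text
t: 15.05
ee_pos: [0.5064, -0.2635, 0.2579]
orientation: [[-0.991, -0.134, -0.002], [-0.134, 0.991, -0.0], [0.002, -0.0, -1.0]]
wrist_force: [0.1, 0.1, 0.3]
width: 0.0877
t 15.1 pos [ 0.5064 -0.2636  0.258 ] yaw -172.33 w 0.0877 F [ 0.2  0.2 -0.6]
 shift tool [ 0.0125 -0.1487  0.058 ]  turn deg [-0.   -0.12  0.07]  shift after turn [ 0.0125 -0.1487  0.058 ]
```

View pics/e1.png

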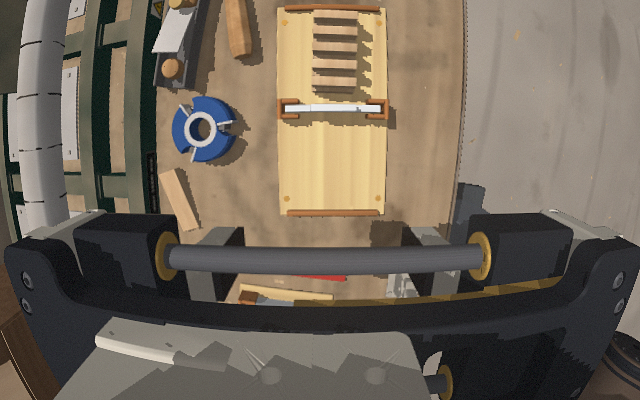

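View pics/e1k.png

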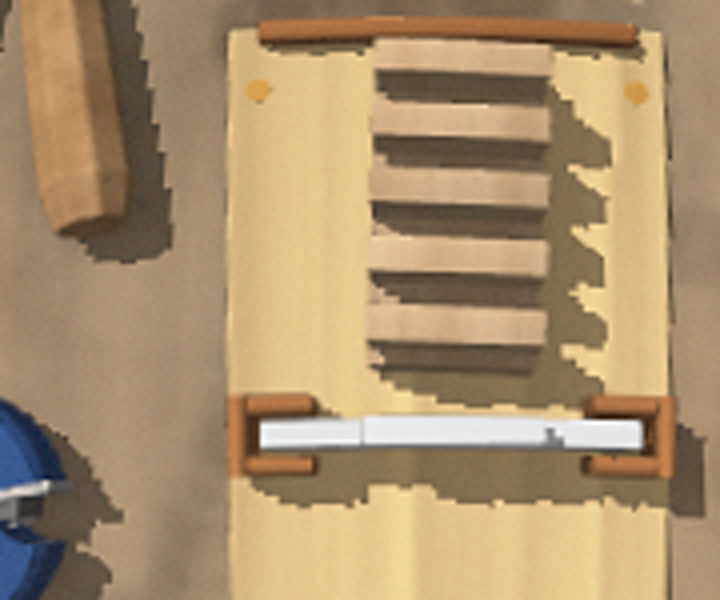

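View pics/e1s.png

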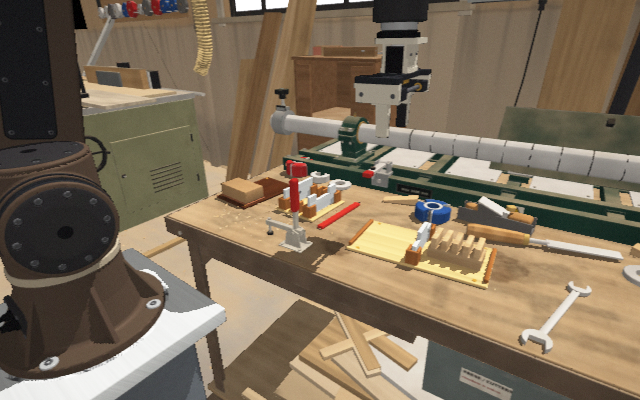

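```bash
python3 - <<'E'
from h import *
a,b=load('e1'),load('c1')
E=lambda p:(220+p[0]/4,p[1]/4);C=lambda p:(260+p[0]/4,p[1]/4)
# nearest & next tooth near corners in both
for p,q in[((368,338),(211,183)),((546,345),(366,187)),((370,269),(211,125)),((547,275),(367,130))]:
    print('tri',tri([ray(a,E(p),True),ray(b,C(q),True)]).round(4))
r=[]
for p in[(375,39),(551,43),(546,345),(368,338)]:
    x=plane(a,E(p),.051,True);r.append(x);print(x.round(4))
r=np.array(r);print('comb',r.mean(0).round(4),'yaw',np.degrees(np.arctan2(*(r[0]-r[1]+r[3]-r[2])[[1,0]])),np.degrees(np.arctan2(-(r[3]-r[0]+r[2]-r[1])[0],(r[3]-r[0]+r[2]-r[1])[1])),np.linalg.norm(r[0]-r[1]),np.linalg.norm(r[0]-r[3]))
print('screws',[plane(a,E(p),.006,True).round(4) for p in[(258,90),(636,93)]],[plane(a,p,.006,True).round(4) for p in[(285.5,198.5),(370.5,198.5)]])
t=np.array([plane(a,E(p),.04,True) for p in[(259,421),(259,447),(642,421),(642,447)]]);print('templ',t.round(4),t.mean(0))
go((*r.mean(0)[:2],.03),187.6)
E
```

```text
tri [ 0.5311 -0.3674  0.0479]
tri [ 0.4825 -0.372   0.0514]
tri [ 0.5335 -0.3873  0.0468]
tri [ 0.4842 -0.3931  0.0451]
[ 0.5416 -0.4554  0.051 ]
[ 0.4924 -0.4617  0.051 ]
[ 0.4825 -0.372   0.051 ]
[ 0.5314 -0.367   0.051 ]
comb [ 0.512 -0.414  0.051] yaw 6.595533050388861 6.430594191649726 0.04954467405202436 0.08901306491962596
screws [array([ 0.5793, -0.4501,  0.006 ]), array([ 0.4604, -0.4666,  0.006 ])] [array([ 0.5491, -0.222 ,  0.006 ]), array([ 0.4383, -0.2368,  0.006 ])]
templ [[ 0.5597 -0.3406  0.04  ]
 [ 0.5588 -0.3331  0.04  ]
 [ 0.4508 -0.356   0.04  ]
 [ 0.4497 -0.3485  0.04  ]] [ 0.50476209 -0.34454937  0.04      ]
t 15.15 pos [ 0.5064 -0.2638  0.2579] yaw -172.34 w 0.0874 F [-0.6 -0.2  0.3]
 shift tool [ 0.0141 -0.1497  0.228 ]  turn deg [-0.01 -0.12  0.06]  shift after turn [ 0.0144 -0.1497  0.2279]
```

```bash
python3 -m crank '[{"ax":0,"ay":0,"az":0.5,"x":0.005,"y":-0.05,"z":0,"claw":0},{"ax":0,"ay":0,"az":0.5,"x":0.005,"y":-0.05,"z":0.02,"claw":0},{"ax":0,"ay":0,"az":0,"x":0.004,"y":-0.05,"z":0.04,"claw":0},{"ax":0,"ay":0,"az":0,"x":0,"y":0,"z":0.05,"claw":0},{"ax":0,"ay":0,"az":0,"x":0,"y":0,"z":0.04,"claw":0},{"ax":0,"ay":0,"az":0,"x":0,"y":0,"z":0,"claw":0},{"ax":0,"ay":0,"az":0,"x":0,"y":0,"z":0,"claw":0},{"ax":0,"ay":0,"az":0,"x":0,"y":0,"z":0,"claw":0}]'
python3 -c "
from h import *
d=get_image('wrist');save(d,'e2');go((.512,-.414,.03),186.5)"
```

```text
t: 16.15
ee_pos: [0.5119, -0.4143, 0.1113]
orientation: [[-0.993, -0.116, 0.001], [-0.116, 0.993, -0.002], [-0.001, -0.002, -1.0]]
wrist_force: [-0.4, 0.0, 0.9]
width: 0.0876
t 16.2 pos [ 0.5117 -0.4142  0.1111] yaw -173.37 w 0.0878 F [ 0.  -0.6 -0.6]
 shift tool [-0.0003  0.0004  0.0811]  turn deg [-0.11  0.02  0.13]  shift after turn [-0.0004  0.0002  0.0811]
```

View pics/e2.png

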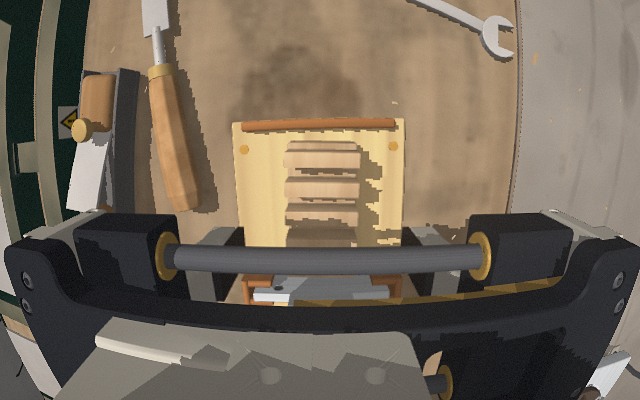

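The comb lies at columns 285–360 (centre about 322), directly under the tool's centre line. The chisel handle at (180, 180) is clear of the fingers.

```bash
python3 -m crank '[{"ax":0,"ay":0,"az":0.1,"x":0,"y":0,"z":0.03,"claw":0.12},{"ax":0,"ay":0,"az":0,"x":0,"y":0,"z":0.03,"claw":0.12},{"ax":0,"ay":0,"az":0,"x":0,"y":0,"z":0.015,"claw":0.12},{"ax":0,"ay":0,"az":0,"x":0,"y":0,"z":0.005,"claw":0.2},{"ax":0,"ay":0,"az":0,"x":0,"y":0,"z":0,"claw":0.3},{"ax":0,"ay":0,"az":0,"x":0,"y":0,"z":0,"claw":0.38}]'
python3 -c "
from h import *
go((.512,-.414,.03),186.5)"
python3 -m crank '[{"ax":0,"ay":0,"az":0,"x":0,"y":0,"z":0,"claw":0.55},{"ax":0,"ay":0,"az":0,"x":0,"y":0,"z":0,"claw":0.55},{"ax":0,"ay":0,"az":0,"x":0,"y":0,"z":0,"claw":0.55},{"ax":0,"ay":0,"az":0,"x":0,"y":0,"z":0,"claw":0.55}]' 15
python3 -c "
from h import *
go((.512,-.414,.03),186.5)"
```

```text
t: 16.95
ee_pos: [0.5109, -0.4144, 0.0299]
orientation: [[-0.994, -0.113, -0.001], [-0.113, 0.994, -0.001], [0.001, -0.001, -1.0]]
wrist_force: [0.1, -0.5, 1.0]
width: 0.0576
t 16.95 pos [ 0.5109 -0.4144  0.0299] yaw -173.5 w 0.0576 F [ 0.1 -0.5  1. ]
 shift tool [-0.0011  0.0002 -0.0001]  turn deg [-0.06 -0.07 -0.  ]  shift after turn [-0.0011  0.0002 -0.0001]
t: 17.45
ee_pos: [0.511, -0.4143, 0.0297]
orientation: [[-0.994, -0.113, -0.001], [-0.113, 0.994, -0.001], [0.001, -0.001, -1.0]]
wrist_force: [0.2, 1.3, 5.6]
width: 0.0499
t 17.45 pos [ 0.511  -0.4143  0.0297] yaw -173.5 w 0.0499 F [0.2 1.3 5.6]
 shift tool [-0.001   0.0002 -0.0003]  turn deg [-0.07 -0.06  0.  ]  shift after turn [-0.001   0.0002 -0.0003]
```

```bash
python3 -m crank '[{"ax":0,"ay":0,"az":0,"x":0,"y":0,"z":-0.01,"claw":0.55},{"ax":0,"ay":0,"az":0,"x":0,"y":0,"z":-0.03,"claw":0.55},{"ax":0,"ay":0,"az":0,"x":0,"y":0,"z":-0.05,"claw":0.55},{"ax":0,"ay":0,"az":0,"x":0,"y":0,"z":-0.05,"claw":0.55},{"ax":0,"ay":0,"az":0,"x":0,"y":0,"z":-0.05,"claw":0.55},{"ax":0,"ay":0,"az":5,"x":0,"y":0,"z":-0.04,"claw":0.55},{"ax":0,"ay":0,"az":4.4,"x":0,"y":0,"z":0,"claw":0.55},{"ax":0,"ay":0,"az":0,"x":0,"y":0,"z":0,"claw":0.55}]'
python3 -c "
from h import *
go((.556,.159,.08),177.1)"
```

```text
t: 18.45
ee_pos: [0.5104, -0.4137, 0.2591]
orientation: [[-0.999, 0.051, -0.002], [0.051, 0.999, 0.0], [0.002, -0.0, -1.0]]
wrist_force: [-0.6, 0.1, -0.0]
width: 0.0503
t 18.45 pos [ 0.5104 -0.4137  0.2591] yaw 177.1 w 0.0503 F [-0.6  0.1 -0. ]
 shift tool [-0.0171  0.5742  0.179 ]  turn deg [-0.   -0.14  0.  ]  shift after turn [-0.0166  0.5742  0.1791]
```

```bash
python3 -m crank '[{"ax":0,"ay":0,"az":0,"x":0,"y":0.02,"z":0,"claw":0.55},{"ax":0,"ay":0,"az":0,"x":-0.001,"y":0.05,"z":0,"claw":0.55},{"ax":0,"ay":0,"az":0,"x":-0.002,"y":0.056,"z":0,"claw":0.55},{"ax":0,"ay":0,"az":0,"x":-0.002,"y":0.056,"z":0,"claw":0.55},{"ax":0,"ay":0,"az":0,"x":-0.002,"y":0.056,"z":0,"claw":0.55},{"ax":0,"ay":0,"az":0,"x":-0.002,"y":0.056,"z":0,"claw":0.55},{"ax":0,"ay":0,"az":0,"x":-0.002,"y":0.056,"z":0,"claw":0.55},{"ax":0,"ay":0,"az":0,"x":-0.002,"y":0.056,"z":0,"claw":0.55},{"ax":0,"ay":0,"az":0,"x":-0.002,"y":0.056,"z":0,"claw":0.55},{"ax":0,"ay":0,"az":0,"x":-0.002,"y":0.056,"z":0,"claw":0.55},{"ax":0,"ay":0,"az":0,"x":0,"y":0.05,"z":0,"claw":0.55},{"ax":0,"ay":0,"az":0,"x":0,"y":0.007,"z":0.04,"claw":0.55}]'
python3 -m crank '[{"ax":0,"ay":0,"az":0,"x":0,"y":0,"z":0.05,"claw":0.55},{"ax":0,"ay":0,"az":0,"x":0,"y":0,"z":0.04,"claw":0.55},{"ax":0,"ay":0,"az":0,"x":0,"y":0,"z":0,"claw":0.55},{"ax":0,"ay":0,"az":0,"x":0,"y":0,"z":0,"claw":0.55},{"ax":0,"ay":0,"az":0,"x":0,"y":0,"z":0,"claw":0.55}]'
python3 -c "
from h import *
go((.556,.159,.03),177.1)
save(get_image('side'),'f1')"
```

```text
t: 19.95
ee_pos: [0.5578, 0.1636, 0.2199]
orientation: [[-0.999, 0.045, 0.002], [0.045, 0.999, 0.002], [-0.002, 0.002, -1.0]]
wrist_force: [0.4, -1.0, -0.8]
width: 0.0501
t: 20.58
ee_pos: [0.5577, 0.16, 0.1305]
orientation: [[-0.999, 0.05, 0.0], [0.05, 0.999, 0.001], [-0.0, 0.001, -1.0]]
wrist_force: [0.6, -0.4, -1.3]
width: 0.0496
t 20.57 pos [0.5577 0.16   0.1305] yaw 177.12 w 0.0496 F [ 0.6 -0.4 -1.3]
 shift tool [ 0.0016 -0.0012  0.1005]  turn deg [0.07 0.01 0.02]  shift after turn [ 0.0016 -0.0011  0.1005]
```

View pics/f1.png

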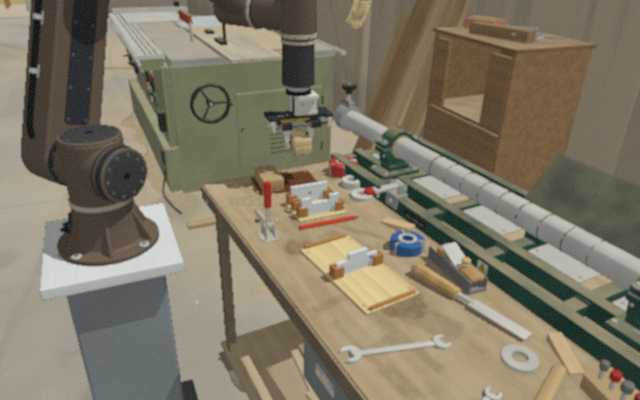

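```bash
python3 -m crank '[{"ax":0,"ay":0,"az":0,"x":0.001,"y":-0.001,"z":0.045,"claw":0.55},{"ax":0,"ay":0,"az":0,"x":0,"y":0,"z":0.04,"claw":0.55},{"ax":0,"ay":0,"az":0,"x":0,"y":0,"z":0.008,"claw":0.55},{"ax":0,"ay":0,"az":0,"x":0,"y":0,"z":0.005,"claw":0.55},{"ax":0,"ay":0,"az":0,"x":0,"y":0,"z":0.003,"claw":0.55},{"ax":0,"ay":0,"az":0,"x":0,"y":0,"z":0,"claw":0.55},{"ax":0,"ay":0,"az":0,"x":0,"y":0,"z":0,"claw":0.55}]'
```

```text
t: 21.5
ee_pos: [0.5564, 0.1591, 0.0294]
orientation: [[-0.999, 0.05, 0.0], [0.05, 0.999, 0.001], [0.0, 0.001, -1.0]]
wrist_force: [-1.9, -0.4, 5.8]
width: 0.0496
```

```bash
python3 -m crank '[{"ax":0,"ay":0,"az":0,"x":0,"y":0,"z":0,"claw":0.4},{"ax":0,"ay":0,"az":0,"x":0,"y":0,"z":0,"claw":0.25},{"ax":0,"ay":0,"az":0,"x":0,"y":0,"z":0,"claw":0.22},{"ax":0,"ay":0,"az":0,"x":0,"y":0,"z":-0.02,"claw":0.22},{"ax":0,"ay":0,"az":0,"x":0,"y":0,"z":-0.05,"claw":0.22},{"ax":0,"ay":0,"az":0,"x":0,"y":0,"z":-0.05,"claw":0.22},{"ax":0,"ay":0,"az":0,"x":0,"y":0,"z":-0.05,"claw":0.22},{"ax":0,"ay":0,"az":-5,"x":0,"y":-0.05,"z":-0.05,"claw":0.3},{"ax":0,"ay":0,"az":-5.6,"x":0,"y":-0.05,"z":0,"claw":0.3},{"ax":0,"ay":0,"az":0,"x":0,"y":-0.05,"z":0,"claw":0.3}]'
python3 -c "
from h import *
go((.507,-.25,.24),187.7)"
```

```text
t: 22.75
ee_pos: [0.5621, 0.0138, 0.2426]
orientation: [[-0.991, -0.136, -0.001], [-0.136, 0.991, 0.0], [0.001, 0.001, -1.0]]
wrist_force: [0.0, 0.8, -0.9]
width: 0.0613
t 22.75 pos [0.5621 0.0138 0.2426] yaw -172.18 w 0.0613 F [ 0.   0.8 -0.9]
 shift tool [ 0.0904 -0.2538  0.0025]  turn deg [ 0.03 -0.05  0.12]  shift after turn [ 0.0899 -0.254   0.0026]
```

```bash
python3 -m crank '[{"ax":0,"ay":0,"az":0,"x":0.02,"y":-0.05,"z":0,"claw":0.5},{"ax":0,"ay":0,"az":0,"x":0.02,"y":-0.055,"z":0,"claw":0.5},{"ax":0,"ay":0,"az":0,"x":0.02,"y":-0.055,"z":0,"claw":0.5},{"ax":0,"ay":0,"az":10,"x":0.02,"y":-0.055,"z":0,"claw":0.5},{"ax":0,"ay":0,"az":10,"x":0,"y":-0.05,"z":0,"claw":0.5},{"ax":0,"ay":0,"az":10,"x":0,"y":0,"z":0,"claw":0.5},{"ax":0,"ay":0,"az":10,"x":0,"y":0,"z":0,"claw":0.5},{"ax":0,"ay":0,"az":10,"x":0,"y":0,"z":0,"claw":0.5},{"ax":0,"ay":0,"az":10,"x":0,"y":0,"z":0,"claw":0.5},{"ax":0,"ay":0,"az":10,"x":0,"y":0,"z":0,"claw":0.5},{"ax":0,"ay":0,"az":10,"x":0,"y":0,"z":0,"claw":0.5},{"ax":0,"ay":0,"az":10,"x":0,"y":0,"z":0,"claw":0.5}]'
python3 -m crank '[{"ax":0,"ay":0,"az":0,"x":0,"y":0,"z":0,"claw":0.5},{"ax":0,"ay":0,"az":0,"x":0,"y":0,"z":0,"claw":0.5}]'
python3 -c "
from h import *
go((.5045,-.3444,.24),97.6)"
```

```text
t: 24.25
ee_pos: [0.5095, -0.2588, 0.2417]
orientation: [[-0.128, 0.992, -0.003], [0.992, 0.128, -0.0], [0.0, -0.003, -1.0]]
wrist_force: [0.2, -1.2, -0.1]
width: 0.0439
t: 24.5
ee_pos: [0.5096, -0.2589, 0.2418]
orientation: [[-0.138, 0.99, -0.003], [0.99, 0.138, -0.0], [0.0, -0.003, -1.0]]
wrist_force: [-0.4, 0.2, -0.2]
width: 0.0431
t 24.5 pos [ 0.5096 -0.2589  0.2418] yaw 97.9 w 0.0431 F [-0.4  0.2 -0.2]
 shift tool [-0.084  -0.0168  0.0018]  turn deg [-0.16 -0.    0.3 ]  shift after turn [-0.0841 -0.0164  0.0018]
```

```bash
python3 -m crank '[{"ax":0,"ay":0,"az":0.3,"x":-0.042,"y":-0.008,"z":0,"claw":0.6},{"ax":0,"ay":0,"az":0,"x":-0.042,"y":-0.008,"z":0,"claw":0.6},{"ax":0,"ay":0,"az":0,"x":0,"y":0,"z":0,"claw":0.6},{"ax":0,"ay":0,"az":0,"x":0,"y":0,"z":0,"claw":0.6},{"ax":0,"ay":0,"az":0,"x":0,"y":0,"z":0,"claw":0.6},{"ax":0,"ay":0,"az":0,"x":0,"y":0,"z":0,"claw":0.6}]'
python3 -c "
from h import *
go((.5045,-.3444,.05),97.6)
d=get_image('wrist');save(d,'g1');crop('g1',240,100,400,225,5,'g1k')"
```

```text
t: 25.25
ee_pos: [0.505, -0.3435, 0.2422]
orientation: [[-0.13, 0.992, -0.002], [0.992, 0.13, -0.0], [-0.0, -0.002, -1.0]]
wrist_force: [0.5, -0.0, 0.2]
width: 0.0348
t 25.25 pos [ 0.505  -0.3435  0.2422] yaw 97.47 w 0.0348 F [ 0.5 -0.   0.2]
 shift tool [-0.0008 -0.0002  0.1922]  turn deg [-0.13  0.01 -0.13]  shift after turn [-0.0008 -0.0006  0.1922]
```

View pics/g1.png

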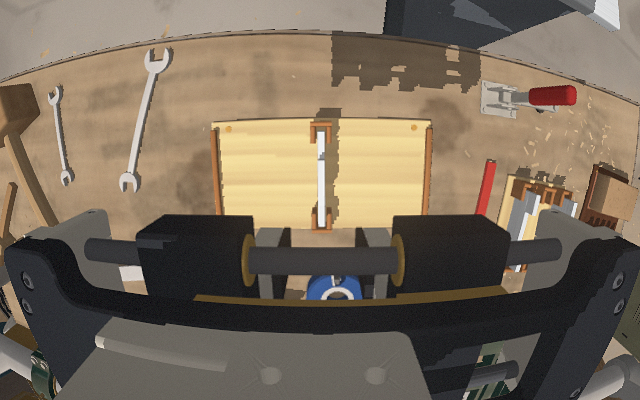

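View pics/g1k.png

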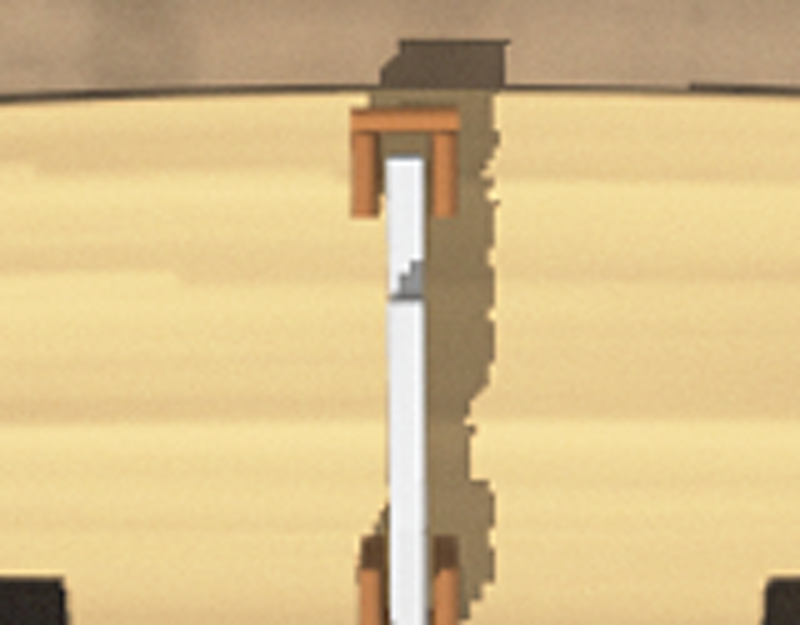

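```bash
python3 - <<'E'
from h import *
a=load('g1')
E=lambda p:(240+p[0]/5,100+p[1]/5)
for n,p,z in[('tab end',(406,299),.056),('near end',(406,157),.04),('far tab ~',(406,620),.056)]:print(n,plane(a,E(p),z,True).round(4))
y=np.radians(7.7)
c=np.array([.5045,-.3444]);u=np.array([np.cos(y),np.sin(y)])
print('pred tab end',c-.025*u,'near end',c-.055*u)
E
```

```text
tab end [ 0.4802 -0.3476  0.056 ]
near end [ 0.4508 -0.3515  0.04  ]
far tab ~ [ 0.5511 -0.3384  0.056 ]
pred tab end [ 0.47972542 -0.34774965] near end [ 0.44999592 -0.35176924]
```

```bash
python3 -m crank '[{"ax":0,"ay":0,"az":0,"x":-0.001,"y":0,"z":0.04,"claw":0.65},{"ax":0,"ay":0,"az":0,"x":0,"y":0,"z":0.05,"claw":0.65},{"ax":0,"ay":0,"az":0,"x":0,"y":0,"z":0.04,"claw":0.65},{"ax":0,"ay":0,"az":0,"x":0,"y":0,"z":0,"claw":0.65},{"ax":0,"ay":0,"az":0,"x":0,"y":0,"z":0,"claw":0.65},{"ax":0,"ay":0,"az":0,"x":0,"y":0,"z":0,"claw":0.65}]'
python3 -c "
from h import *
go((.505,-.3443,.048),97.6)"
```

```text
t: 26.05
ee_pos: [0.5059, -0.3457, 0.1142]
orientation: [[-0.129, 0.992, 0.001], [0.992, 0.129, -0.002], [-0.002, 0.0, -1.0]]
wrist_force: [-0.2, -0.7, -0.7]
width: 0.0311
t 26.05 pos [ 0.5059 -0.3457  0.1142] yaw 97.42 w 0.0311 F [-0.2 -0.7 -0.7]
 shift tool [ 0.0016 -0.0008  0.0662]  turn deg [ 0.03  0.1  -0.18]  shift after turn [ 0.0015 -0.0007  0.0662]
```

```bash
python3 -m crank '[{"ax":0,"ay":0.1,"az":-0.2,"x":0.0015,"y":-0.0008,"z":0.03,"claw":0.65},{"ax":0,"ay":0,"az":0,"x":0,"y":0,"z":0.03,"claw":0.65},{"ax":0,"ay":0,"az":0,"x":0,"y":0,"z":0.006,"claw":0.65},{"ax":0,"ay":0,"az":0,"x":0,"y":0,"z":0,"claw":0.75},{"ax":0,"ay":0,"az":0,"x":0,"y":0,"z":0,"claw":0.82},{"ax":0,"ay":0,"az":0,"x":0,"y":0,"z":0,"claw":0.82}]'
python3 -c "
from h import *
go((.505,-.3443,.048),97.6)"
python3 -m crank '[{"ax":0,"ay":0,"az":0,"x":0,"y":0,"z":0,"claw":1},{"ax":0,"ay":0,"az":0,"x":0,"y":0,"z":0,"claw":1},{"ax":0,"ay":0,"az":0,"x":0,"y":0,"z":0,"claw":1},{"ax":0,"ay":0,"az":0,"x":0,"y":0,"z":0,"claw":1}]' 25
python3 -c "
from h import *
go((.505,-.3443,.048),97.6)"
```

```text
t: 26.8
ee_pos: [0.5041, -0.3441, 0.0471]
orientation: [[-0.132, 0.991, -0.001], [0.991, 0.132, 0.001], [0.001, -0.001, -1.0]]
wrist_force: [1.1, 0.2, -0.5]
width: 0.0162
t 26.8 pos [ 0.5041 -0.3441  0.0471] yaw 97.59 w 0.0162 F [ 1.1  0.2 -0.5]
 shift tool [-0.0003  0.0009 -0.0009]  turn deg [-0.05 -0.05 -0.01]  shift after turn [-0.0003  0.0009 -0.0009]
t: 27.3
ee_pos: [0.5037, -0.344, 0.0464]
orientation: [[-0.132, 0.991, -0.002], [0.991, 0.132, 0.001], [0.001, -0.002, -1.0]]
wrist_force: [-0.3, 0.1, 6.2]
width: 0.0078
t 27.3 pos [ 0.5037 -0.344   0.0464] yaw 97.6 w 0.0078 F [-0.3  0.1  6.2]
 shift tool [-0.0005  0.0013 -0.0016]  turn deg [-0.12 -0.07  0.  ]  shift after turn [-0.0005  0.0013 -0.0016]
```

```bash
python3 -m crank '[{"ax":0,"ay":0,"az":0,"x":0,"y":0,"z":-0.01,"claw":1},{"ax":0,"ay":0,"az":0,"x":0,"y":0,"z":-0.02,"claw":1},{"ax":0,"ay":0,"az":0,"x":0,"y":0,"z":-0.03,"claw":1},{"ax":0,"ay":0,"az":0,"x":0,"y":0,"z":-0.05,"claw":1},{"ax":0,"ay":0,"az":0,"x":0,"y":0,"z":-0.05,"claw":1},{"ax":0,"ay":0,"az":0,"x":0,"y":0,"z":-0.05,"claw":1},{"ax":0,"ay":0,"az":3.3,"x":0,"y":0,"z":0,"claw":1},{"ax":0,"ay":0,"az":3.3,"x":0,"y":0,"z":0,"claw":1},{"ax":0,"ay":0,"az":0,"x":0,"y":0,"z":0,"claw":1}]'
python3 -c "
from h import *
go((.533,-.022,.25),91)"
```

```text
t: 28.42
ee_pos: [0.5037, -0.3438, 0.256]
orientation: [[-0.017, 1.0, -0.003], [1.0, 0.017, 0.002], [0.002, -0.003, -1.0]]
wrist_force: [0.3, 0.3, -1.9]
width: 0.0081
t 28.43 pos [ 0.5037 -0.3438  0.256 ] yaw 91.0 w 0.0081 F [ 0.3  0.3 -1.9]
 shift tool [0.3213 0.035  0.0066]  turn deg [-0.17 -0.11 -0.  ]  shift after turn [0.3213 0.035  0.006 ]
```

```bash
python3 -m crank '[{"ax":0,"ay":0,"az":0,"x":0.02,"y":0.003,"z":0,"claw":1},{"ax":0,"ay":0,"az":0,"x":0.05,"y":0.006,"z":0,"claw":1},{"ax":0,"ay":0,"az":0,"x":0.05,"y":0.006,"z":0,"claw":1},{"ax":0,"ay":0,"az":0,"x":0.05,"y":0.006,"z":0,"claw":1},{"ax":0,"ay":0,"az":0,"x":0.05,"y":0.006,"z":0,"claw":1},{"ax":0,"ay":0,"az":0,"x":0.05,"y":0.005,"z":0,"claw":1},{"ax":0,"ay":0,"az":0,"x":0.035,"y":0.003,"z":0,"claw":1},{"ax":0,"ay":0,"az":0,"x":0.016,"y":0,"z":0,"claw":1},{"ax":0,"ay":0,"az":0,"x":0,"y":0,"z":0,"claw":1},{"ax":0,"ay":0,"az":0,"x":0,"y":0,"z":0,"claw":1},{"ax":0,"ay":0,"az":0,"x":0,"y":0,"z":0,"claw":1},{"ax":0,"ay":0,"az":0,"x":0,"y":0,"z":0,"claw":1}]'
python3 -c "
from h import *
go((.533,-.022,.25),91)
d=get_image('wrist');save(d,'i1');crop('i1',240,80,400,240,5,'i1k')"
```

```text
t: 29.92
ee_pos: [0.5334, -0.0233, 0.2562]
orientation: [[-0.016, 1.0, -0.003], [1.0, 0.016, 0.001], [0.001, -0.003, -1.0]]
wrist_force: [-0.5, 0.3, -0.9]
width: 0.0079
t 29.93 pos [ 0.5334 -0.0233  0.2562] yaw 90.92 w 0.0079 F [-0.5  0.3 -0.9]
 shift tool [ 0.0013 -0.0004  0.0062]  turn deg [-0.17 -0.08 -0.08]  shift after turn [ 0.0013 -0.0004  0.0062]
```

View pics/i1.png

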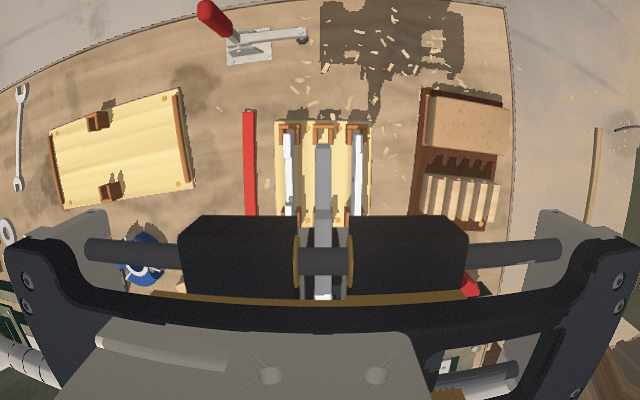

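View pics/i1k.png

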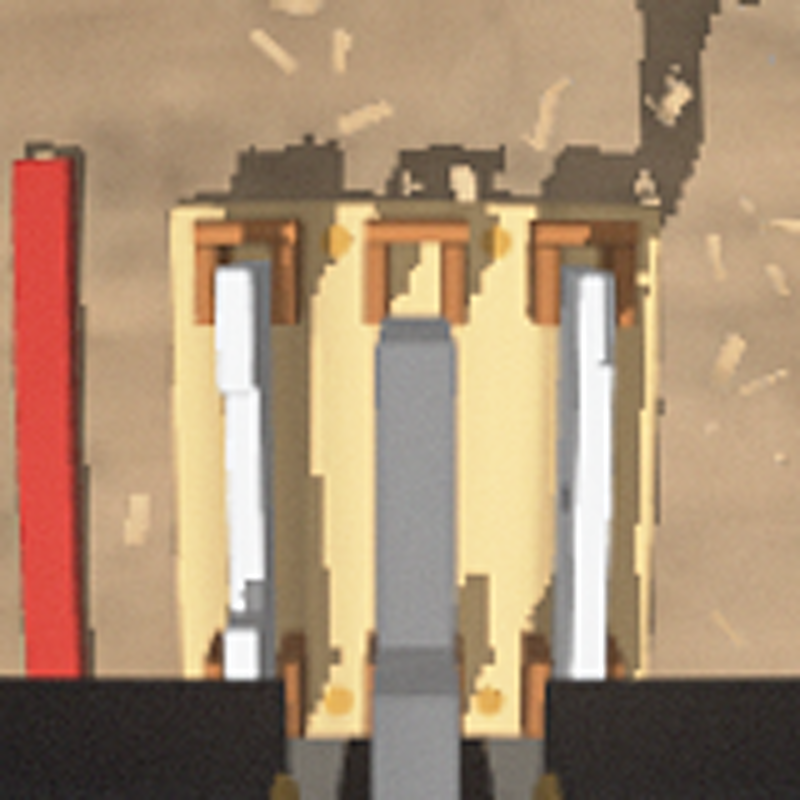

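```bash
python3 - <<'E'
from h import *
a=load('i1');b=load('c3')
E=lambda p:(240+p[0]/5,80+p[1]/5)
P=lambda p,z:plane(a,E(p),z,True)
def sh(n,l,z):
    r=np.array([P(p,z) for p in l]);print(n,r.round(4)[:,:2].tolist(),'mean',r.mean(0).round(4))
sh('near guide tips inner',[(388,320),(442,320)],.035)
sh('near guide outer corners',[(366,225),(468,225)],.035)
sh('far guide inner?',[(377,640),(460,640)],.035)
sh('screws near',[(338,243),(497,243)],.006);sh('screws far',[(340,701),(488,701)],.006)
sh('base near corners',[(172,208),(660,208)],.006)
sh('horn near end top',[(217,267),(252,267)],.056);sh('plain near end',[(577,272),(611,272)],.056)
sh('horn left part',[(217,390),(252,390)],.056);sh('plain far',[(570,677),(606,677)],.056)
sh('horn far',[(224,630),(257,630)],.056)
sh('template near end top',[(376,345),(455,345)],.2496);sh('template shoulder at tab',[(375,648),(457,648)],.2496);sh('tab',[(372,690),(460,690)],.2656)
# triangulate heights: screws / guide corners c3 vs i1
C=lambda p:(190+p[0]/4,p[1]/4)
for n,p,q in[('screw mid near -y',(338,243),(535,153)),('screw near +y',(497,243),(520,265)),('screw far -y',(340,701),(197,132)),('screw far +y',(488,701),(184,241)),('guide out -y',(366,225),(543,158)),('plain near end in',(577,272),(494,290)),('plain near out',(611,272),(494,309))]:
    print(n,tri([ray(a,E(p),True),ray(b,C(q),True)]).round(4))
E
```

```text
near guide tips inner [[0.4939, -0.0288], [0.4937, -0.0163]] mean [ 0.4938 -0.0225  0.035 ]
near guide outer corners [[0.4717, -0.0342], [0.4713, -0.0106]] mean [ 0.4715 -0.0224  0.035 ]
far guide inner? [[0.5712, -0.0305], [0.5709, -0.0104]] mean [ 0.571  -0.0204  0.035 ]
screws near [[0.4767, -0.042], [0.476, -0.0022]] mean [ 0.4763 -0.0221  0.006 ]
screws far [[0.5965, -0.0407], [0.5959, -0.0014]] mean [ 0.5962 -0.0211  0.006 ]
base near corners [[0.4678, -0.0839], [0.4658, 0.0387]] mean [ 0.4668 -0.0226  0.006 ]
horn near end top [[0.4809, -0.0662], [0.4809, -0.0585]] mean [ 0.4809 -0.0624  0.056 ]
plain near end [[0.4809, 0.0127], [0.4806, 0.0202]] mean [0.4807 0.0165 0.056 ]
horn left part [[0.5082, -0.0662], [0.5082, -0.0584]] mean [ 0.5082 -0.0623  0.056 ]
plain far [[0.5734, 0.0145], [0.5733, 0.0229]] mean [0.5733 0.0187 0.056 ]
horn far [[0.5634, -0.0652], [0.5632, -0.0576]] mean [ 0.5633 -0.0614  0.056 ]
template near end top [[0.4807, -0.027], [0.4806, -0.0196]] mean [ 0.4807 -0.0233  0.2496]
template shoulder at tab [[0.5105, -0.0268], [0.5104, -0.0187]] mean [ 0.5104 -0.0228  0.2496]
tab [[0.5097, -0.0267], [0.5096, -0.0189]] mean [ 0.5096 -0.0228  0.2656]
screw mid near -y [ 0.4752 -0.0415  0.0179]
screw near +y [ 0.4751 -0.0024  0.0094]
screw far -y [ 0.5928 -0.0402  0.0165]
screw far +y [ 0.5949 -0.0015  0.0071]
guide out -y [ 0.4712 -0.0341  0.0401]
plain near end in [0.4806 0.0135 0.0487]
plain near out [0.4799 0.0204 0.0546]
```

The picture shows the template held at crop column 416 over the empty middle slot (guides 388–442, centre 415). The outer plates are at columns 234 and 594.

```bash
python3 -m crank '[{"ax":-0.17,"ay":-0.05,"az":0.1,"x":0.001,"y":0.0005,"z":0.04,"claw":1},{"ax":0,"ay":0,"az":0,"x":0,"y":0,"z":0.05,"claw":1},{"ax":0,"ay":0,"az":0,"x":0,"y":0,"z":0.045,"claw":1},{"ax":0,"ay":0,"az":0,"x":0,"y":0,"z":0.015,"claw":1},{"ax":0,"ay":0,"az":0,"x":0,"y":0,"z":0,"claw":1},{"ax":0,"ay":0,"az":0,"x":0,"y":0,"z":0,"claw":1},{"ax":0,"ay":0,"az":0,"x":0,"y":0,"z":0,"claw":1},{"ax":0,"ay":0,"az":0,"x":0,"y":0,"z":0,"claw":1}]'
python3 -c "
from h import *
go((.534,-.0219,.0464),90.75)
d=get_image('wrist');save(d,'i2');crop('i2',240,80,400,240,5,'i2k')"
```

```text
t: 30.98
ee_pos: [0.5344, -0.0213, 0.1073]
orientation: [[-0.015, 1.0, 0.002], [1.0, 0.015, 0.001], [0.001, 0.002, -1.0]]
wrist_force: [-0.0, 0.9, -1.0]
width: 0.0077
t 30.98 pos [ 0.5344 -0.0213  0.1073] yaw 90.89 w 0.0077 F [-0.   0.9 -1. ]
 shift tool [-0.0006 -0.0005  0.0609]  turn deg [ 0.11 -0.06  0.14]  shift after turn [-0.0006 -0.0004  0.0609]
```

View pics/i2k.png

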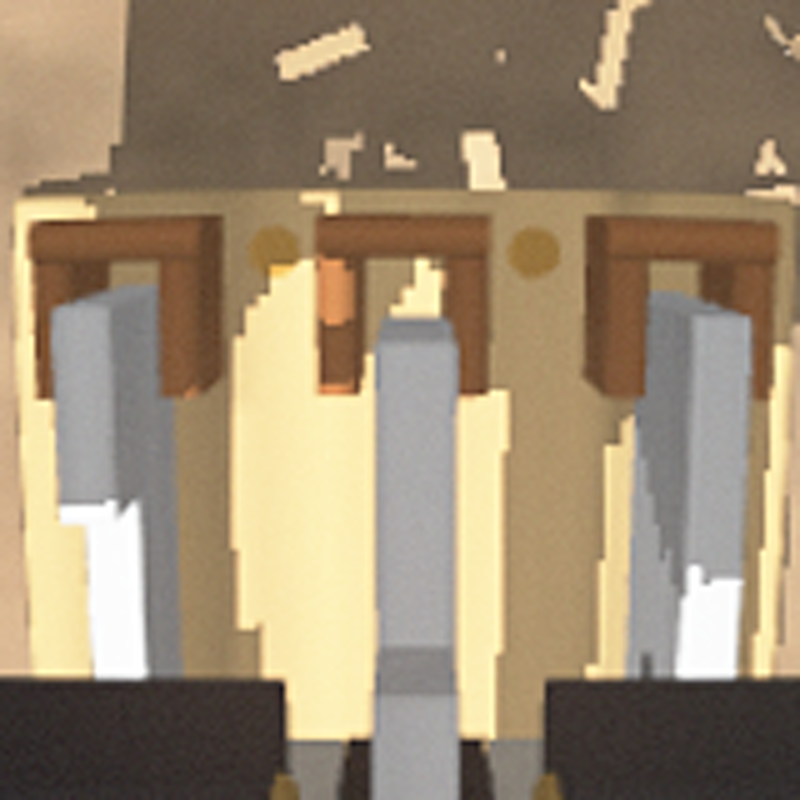

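```bash
python3 - <<'E'
from h import *
a=load('i2')
E=lambda p:(240+p[0]/5,80+p[1]/5)
def sh(n,l,z):
    r=np.array([plane(a,E(p),z,True) for p in l]);print(n,r.round(4)[:,:2].tolist(),'mean',r.mean(0).round(4))
sh('guide tips inner',[(360,390),(447,390)],.035);sh('tips outer',[(318,392),(490,392)],.035)
sh('outer top',[(316,220),(490,220)],.035);sh('inner top',[(360,262),(445,262)],.035)
sh('screws',[(274,251),(533,251)],.006)
sh('template end',[(377,345),(457,345)],.1009);sh('template at tab',[(376,648),(457,648)],.1009)
sh('horn',[(54,308),(108,308)],.056);sh('plain',[(693,315),(750,315)],.056)
E
```

```text
guide tips inner [[0.4941, -0.0285], [0.4939, -0.0166]] mean [ 0.494  -0.0225  0.035 ]
tips outer [[0.4944, -0.0343], [0.4941, -0.0106]] mean [ 0.4942 -0.0225  0.035 ]
outer top [[0.4707, -0.0347], [0.4704, -0.0111]] mean [ 0.4706 -0.0229  0.035 ]
inner top [[0.4764, -0.0287], [0.4763, -0.0171]] mean [ 0.4764 -0.0229  0.035 ]
screws [[0.476, -0.043], [0.4754, -0.0029]] mean [ 0.4757 -0.0229  0.006 ]
template end [[0.4816, -0.0249], [0.4815, -0.0173]] mean [ 0.4816 -0.0211  0.1009]
template at tab [[0.5114, -0.0247], [0.5113, -0.0167]] mean [ 0.5113 -0.0207  0.1009]
horn [[0.4813, -0.0663], [0.4813, -0.0594]] mean [ 0.4813 -0.0629  0.056 ]
plain [[0.4812, 0.0134], [0.4809, 0.0206]] mean [0.481 0.017 0.056]
```

```bash
python3 -m crank '[{"ax":0.1,"ay":0,"az":0.1,"x":-0.0015,"y":-0.0005,"z":0.01,"claw":1},{"ax":0,"ay":0,"az":0,"x":0,"y":0,"z":0.01,"claw":1},{"ax":0,"ay":0,"az":0,"x":0,"y":0,"z":0.005,"claw":1},{"ax":0,"ay":0,"az":0,"x":0,"y":0,"z":0,"claw":1},{"ax":0,"ay":0,"az":0,"x":0,"y":0,"z":0,"claw":1},{"ax":0,"ay":0,"az":0,"x":0,"y":0,"z":0,"claw":1}]'
python3 -c "
from h import *
go((.534,-.0228,.0464),90.75)"
```

```text
t: 31.78
ee_pos: [0.5336, -0.0229, 0.0815]
orientation: [[-0.014, 1.0, -0.001], [1.0, 0.014, 0.001], [0.001, -0.001, -1.0]]
wrist_force: [-0.5, 0.1, -2.1]
width: 0.0078
t 31.77 pos [ 0.5336 -0.0229  0.0815] yaw 90.79 w 0.0078 F [-0.5  0.1 -2.1]
 shift tool [0.0001 0.0005 0.0351]  turn deg [-0.06 -0.04  0.04]  shift after turn [0.0001 0.0004 0.0351]
```

```bash
python3 -m crank '[{"ax":0,"ay":0,"az":0,"x":0,"y":0,"z":0.006,"claw":1},{"ax":0,"ay":0,"az":0,"x":0,"y":0,"z":0.005,"claw":1},{"ax":0,"ay":0,"az":0,"x":0,"y":0,"z":0,"claw":1},{"ax":0,"ay":0,"az":0,"x":0,"y":0,"z":0,"claw":1}]'; python3 -m crank '[{"ax":0,"ay":0,"az":0,"x":0,"y":0,"z":0.005,"claw":1},{"ax":0,"ay":0,"az":0,"x":0,"y":0,"z":0.005,"claw":1},{"ax":0,"ay":0,"az":0,"x":0,"y":0,"z":0.003,"claw":1},{"ax":0,"ay":0,"az":0,"x":0,"y":0,"z":0,"claw":1}]'
```

```text
t: 32.28
ee_pos: [0.5334, -0.023, 0.0702]
orientation: [[-0.014, 1.0, -0.002], [1.0, 0.014, 0.0], [0.0, -0.002, -1.0]]
wrist_force: [0.2, 0.4, -0.6]
width: 0.0083
t: 32.78
ee_pos: [0.5332, -0.023, 0.0569]
orientation: [[-0.014, 1.0, -0.002], [1.0, 0.014, 0.0], [0.0, -0.002, -1.0]]
wrist_force: [-0.5, 0.1, -1.3]
width: 0.0082
```

No contact so far, and the bottom is about 10 mm above the floor.

```bash
python3 -m crank '[{"ax":0,"ay":0,"az":0,"x":0,"y":0,"z":0.004,"claw":1},{"ax":0,"ay":0,"az":0,"x":0,"y":0,"z":0.004,"claw":1},{"ax":0,"ay":0,"az":0,"x":0,"y":0,"z":0.001,"claw":1},{"ax":0,"ay":0,"az":0,"x":0,"y":0,"z":0,"claw":1},{"ax":0,"ay":0,"az":0,"x":0,"y":0,"z":0,"claw":1}]'; python3 -m crank '[{"ax":0,"ay":0,"az":0,"x":0,"y":0,"z":0.001,"claw":1},{"ax":0,"ay":0,"az":0,"x":0,"y":0,"z":0.0005,"claw":1},{"ax":0,"ay":0,"az":0,"x":0,"y":0,"z":0,"claw":1}]'
```

```text
t: 33.4
ee_pos: [0.5334, -0.0229, 0.0484]
orientation: [[-0.014, 1.0, -0.001], [1.0, 0.014, 0.001], [0.001, -0.001, -1.0]]
wrist_force: [0.3, -0.2, -2.2]
width: 0.008
t: 33.78
ee_pos: [0.5333, -0.023, 0.0467]
orientation: [[-0.014, 1.0, -0.002], [1.0, 0.014, 0.001], [0.001, -0.002, -1.0]]
wrist_force: [-0.5, 0.6, -1.0]
width: 0.0076
```

```bash
python3 -m crank '[{"ax":0,"ay":0,"az":0,"x":0,"y":0,"z":0.0005,"claw":1},{"ax":0,"ay":0,"az":0,"x":0,"y":0,"z":0.0005,"claw":1},{"ax":0,"ay":0,"az":0,"x":0,"y":0,"z":0,"claw":1}]'
```

```text
t: 34.15
ee_pos: [0.5334, -0.0229, 0.0464]
orientation: [[-0.014, 1.0, -0.001], [1.0, 0.014, 0.0], [0.0, -0.001, -1.0]]
wrist_force: [-1.9, 0.9, 6.7]
width: 0.0077
```

```bash
python3 -m crank '[{"ax":0,"ay":0,"az":0,"x":0,"y":0,"z":0,"claw":0.88},{"ax":0,"ay":0,"az":0,"x":0,"y":0,"z":0,"claw":0.83},{"ax":0,"ay":0,"az":0,"x":0,"y":0,"z":0,"claw":0.83},{"ax":0,"ay":0,"az":0,"x":0,"y":0,"z":-0.01,"claw":0.83},{"ax":0,"ay":0,"az":0,"x":0,"y":0,"z":-0.02,"claw":0.83},{"ax":0,"ay":0,"az":0,"x":0,"y":0,"z":-0.04,"claw":0.83},{"ax":0,"ay":0,"az":0,"x":0,"y":0,"z":-0.05,"claw":0.83},{"ax":0,"ay":0,"az":0,"x":0,"y":0,"z":-0.05,"claw":0.83},{"ax":0,"ay":0,"az":0,"x":0,"y":0,"z":-0.04,"claw":0.6},{"ax":0,"ay":0,"az":0,"x":0,"y":0,"z":0,"claw":0.5},{"ax":0,"ay":0,"az":0,"x":0,"y":0,"z":0,"claw":0.4}]'
python3 -c "
from h import *
d=get_image('wrist');save(d,'j1');crop('j1',240,80,400,240,5,'j1k');go((.5564,.1591,.25),177.1)"
```

```text
t: 35.52
ee_pos: [0.5332, -0.023, 0.2558]
orientation: [[-0.014, 1.0, -0.002], [1.0, 0.014, 0.001], [0.001, -0.002, -1.0]]
wrist_force: [0.3, -0.2, -0.8]
width: 0.0391
t 35.58 pos [ 0.533  -0.0231  0.2551] yaw 90.77 w 0.0434 F [-0.4  0.5 -0.4]
 shift tool [0.1819 0.0259 0.0051]  turn deg [ -0.11  -0.15 -86.33]  shift after turn [-0.0142  0.1832  0.0051]
```

View pics/j1k.png

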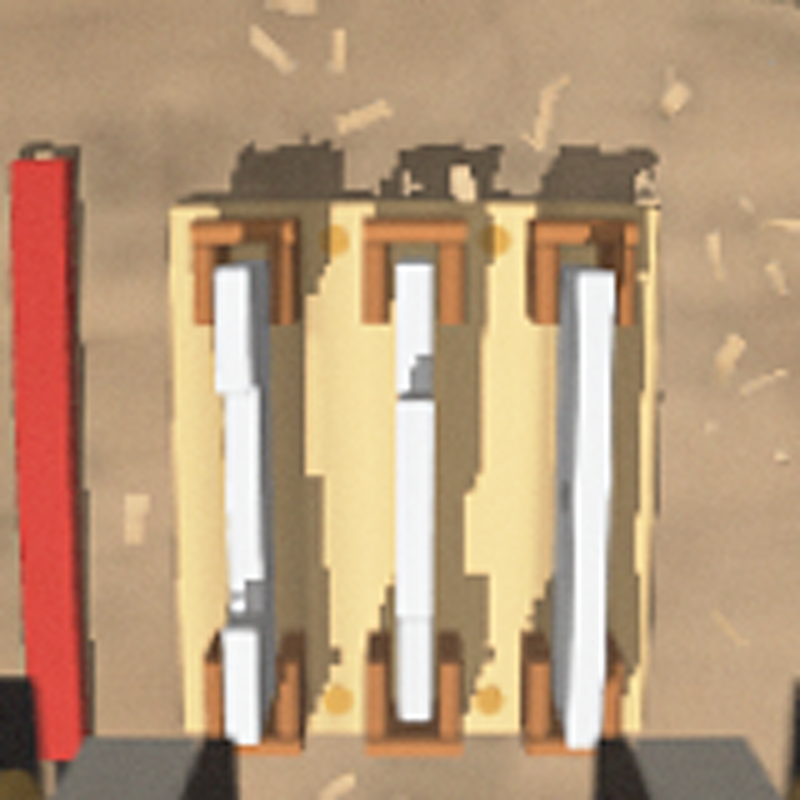

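View pics/j1.png

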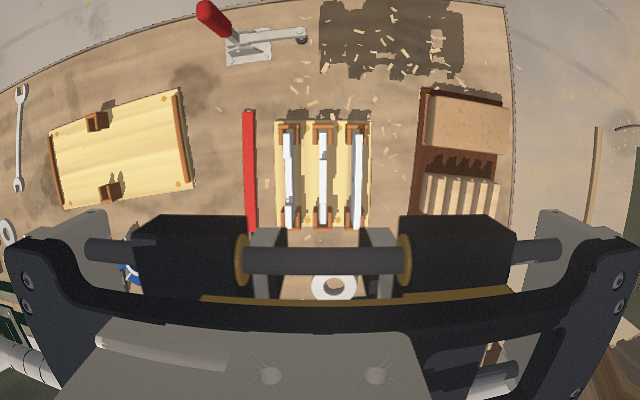

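The template stands in the middle slot at crop columns 396–434, between the guides at both ends (rows 262–718). The plates at columns 235 and 590 look the same as before. Next I'll put the blocks back, comb first.

```bash
python3 -m crank '[{"ax":0,"ay":0,"az":-10,"x":0,"y":0,"z":0,"claw":0.25},{"ax":0,"ay":0,"az":-10,"x":0,"y":0,"z":0,"claw":0.25},{"ax":0,"ay":0,"az":-10,"x":0,"y":0,"z":0,"claw":0.25},{"ax":0,"ay":0,"az":-10,"x":0,"y":0,"z":0,"claw":0.25},{"ax":0,"ay":0,"az":-10,"x":0,"y":0,"z":0,"claw":0.25},{"ax":0,"ay":0,"az":-10,"x":0,"y":0,"z":0,"claw":0.25},{"ax":0,"ay":0,"az":-10,"x":0,"y":0,"z":0,"claw":0.25},{"ax":0,"ay":0,"az":-10,"x":0,"y":0,"z":0,"claw":0.25},{"ax":0,"ay":0,"az":-6.3,"x":-0.002,"y":0.03,"z":0,"claw":0.25},{"ax":0,"ay":0,"az":0,"x":-0.004,"y":0.05,"z":0,"claw":0.25},{"ax":0,"ay":0,"az":0,"x":-0.004,"y":0.05,"z":0,"claw":0.25},{"ax":0,"ay":0,"az":0,"x":-0.004,"y":0.05,"z":0,"claw":0.25}]'
python3 -m crank '[{"ax":0,"ay":0,"az":0,"x":0,"y":0,"z":0,"claw":0.25},{"ax":0,"ay":0,"az":0,"x":0,"y":0,"z":0,"claw":0.25},{"ax":0,"ay":0,"az":0,"x":0,"y":0,"z":0,"claw":0.25}]'
python3 -c "
from h import *
d=get_image('wrist');save(d,'k1');go((.5564,.1591,.03),177.1)"
```

```text
t: 37.08
ee_pos: [0.5596, 0.1567, 0.2544]
orientation: [[-0.999, 0.051, -0.004], [0.051, 0.999, -0.001], [0.004, -0.001, -1.0]]
wrist_force: [0.7, -0.8, -0.8]
width: 0.0658
t: 37.45
ee_pos: [0.5598, 0.1545, 0.2554]
orientation: [[-0.999, 0.052, -0.002], [0.052, 0.999, -0.0], [0.002, -0.0, -1.0]]
wrist_force: [0.5, 0.0, 0.3]
width: 0.0658
t 37.5 pos [0.5599 0.1544 0.2556] yaw 177.02 w 0.0655 F [-0.1  0.5  0.1]
 shift tool [0.0033 0.0044 0.2256]  turn deg [ 0.01 -0.12 -0.08]  shift after turn [0.0037 0.0045 0.2256]
```

View pics/k1.png

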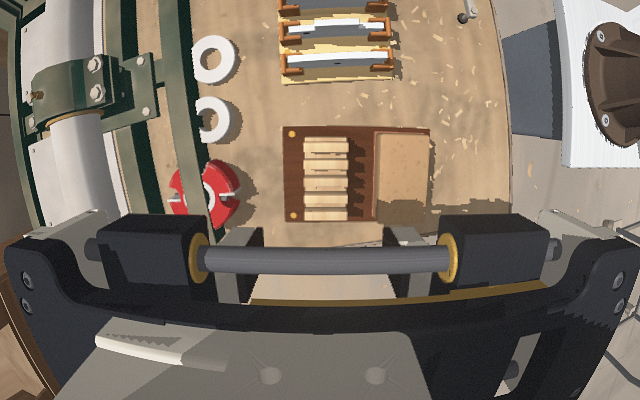

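```bash
python3 -m crank '[{"ax":0,"ay":-0.1,"az":0,"x":0.0035,"y":0.0045,"z":0.03,"claw":0.25},{"ax":0,"ay":0,"az":0,"x":0,"y":0,"z":0.05,"claw":0.25},{"ax":0,"ay":0,"az":0,"x":0,"y":0,"z":0.05,"claw":0.25},{"ax":0,"ay":0,"az":0,"x":0,"y":0,"z":0.02,"claw":0.25},{"ax":0,"ay":0,"az":0,"x":0,"y":0,"z":0,"claw":0.25},{"ax":0,"ay":0,"az":0,"x":0,"y":0,"z":0,"claw":0.25},{"ax":0,"ay":0,"az":0,"x":0,"y":0,"z":0,"claw":0.25}]'
python3 -c "
from h import *
go((.5564,.1591,.0295),177.1)"
```

```text
t: 38.38
ee_pos: [0.5575, 0.1604, 0.1074]
orientation: [[-0.999, 0.051, 0.002], [0.051, 0.999, 0.002], [-0.002, 0.002, -1.0]]
wrist_force: [-0.1, -0.1, 1.2]
width: 0.066
t 38.38 pos [0.5575 0.1604 0.1074] yaw 177.08 w 0.066 F [-0.1 -0.1  1.2]
 shift tool [ 0.0012 -0.0015  0.0779]  turn deg [ 0.11  0.13 -0.02]  shift after turn [ 0.0011 -0.0014  0.0779]
```

```bash
python3 -m crank '[{"ax":0.1,"ay":0.1,"az":0,"x":0.0006,"y":-0.001,"z":0.04,"claw":0.25},{"ax":0,"ay":0,"az":0,"x":0,"y":0,"z":0.03,"claw":0.25},{"ax":0,"ay":0,"az":0,"x":0,"y":0,"z":0.007,"claw":0.25},{"ax":0,"ay":0,"az":0,"x":0,"y":0,"z":0,"claw":0.3},{"ax":0,"ay":0,"az":0,"x":0,"y":0,"z":0,"claw":0.37},{"ax":0,"ay":0,"az":0,"x":0,"y":0,"z":0,"claw":0.37}]'
python3 -c "
from h import *
go((.5564,.1591,.0295),177.1)"
python3 -m crank '[{"ax":0,"ay":0,"az":0,"x":0,"y":0,"z":0,"claw":0.55},{"ax":0,"ay":0,"az":0,"x":0,"y":0,"z":0,"claw":0.55},{"ax":0,"ay":0,"az":0,"x":0,"y":0,"z":0,"claw":0.55},{"ax":0,"ay":0,"az":0,"x":0,"y":0,"z":0,"claw":0.55}]' 15
python3 -c "
from h import *
go((.5564,.1591,.0295),177.1)"
```

```text
t: 39.12
ee_pos: [0.5567, 0.1596, 0.03]
orientation: [[-0.999, 0.051, 0.0], [0.051, 0.999, -0.0], [-0.0, -0.0, -1.0]]
wrist_force: [0.6, 0.4, 0.1]
width: 0.0555
t 39.12 pos [0.5567 0.1596 0.03  ] yaw 177.09 w 0.0555 F [0.6 0.4 0.1]
 shift tool [ 0.0003 -0.0005  0.0005]  turn deg [-0.01  0.   -0.01]  shift after turn [ 0.0003 -0.0005  0.0005]
t: 39.62
ee_pos: [0.5564, 0.1594, 0.0295]
orientation: [[-0.999, 0.051, -0.001], [0.051, 0.999, -0.001], [0.001, -0.001, -1.0]]
wrist_force: [-2.0, 0.4, 6.3]
width: 0.0501
t 39.62 pos [0.5564 0.1594 0.0295] yaw 177.1 w 0.0501 F [-2.   0.4  6.3]
 shift tool [-0.0001 -0.0003  0.    ]  turn deg [-0.05 -0.05 -0.  ]  shift after turn [-0.0001 -0.0003  0.    ]
```

```bash
python3 -m crank '[{"ax":0,"ay":0,"az":0,"x":0,"y":0,"z":-0.01,"claw":0.55},{"ax":0,"ay":0,"az":0,"x":0,"y":0,"z":-0.03,"claw":0.55},{"ax":0,"ay":0,"az":0,"x":0,"y":0,"z":-0.05,"claw":0.55},{"ax":0,"ay":0,"az":0,"x":0,"y":0,"z":-0.05,"claw":0.55},{"ax":0,"ay":0,"az":0,"x":0,"y":0,"z":-0.05,"claw":0.55},{"ax":0,"ay":0,"az":-5,"x":0,"y":0,"z":-0.04,"claw":0.55},{"ax":0,"ay":0,"az":-4.4,"x":0,"y":0,"z":0,"claw":0.55},{"ax":0,"ay":0,"az":0,"x":0,"y":0,"z":0,"claw":0.55},{"ax":0,"ay":0,"az":0,"x":0,"y":0,"z":0,"claw":0.55}]'
python3 -c "
from h import *
go((.5115,-.414,.12),186.5)"
```

```text
t: 40.75
ee_pos: [0.556, 0.1592, 0.2583]
orientation: [[-0.994, -0.111, -0.003], [-0.111, 0.994, -0.002], [0.003, -0.001, -1.0]]
wrist_force: [0.0, -0.4, -1.3]
width: 0.0501
t 40.75 pos [0.556  0.1592 0.2583] yaw -173.62 w 0.0501 F [ 0.  -0.4 -1.3]
 shift tool [ 0.1075 -0.5645  0.1394]  turn deg [-0.08 -0.17 -0.12]  shift after turn [ 0.1091 -0.5645  0.1383]
```

```bash
python3 -m crank '[{"ax":0,"ay":0,"az":0,"x":0.005,"y":-0.025,"z":0,"claw":0.55},{"ax":0,"ay":0,"az":0,"x":0.01,"y":-0.05,"z":0,"claw":0.55},{"ax":0,"ay":0,"az":0,"x":0.01,"y":-0.055,"z":0,"claw":0.55},{"ax":0,"ay":0,"az":0,"x":0.01,"y":-0.055,"z":0,"claw":0.55},{"ax":0,"ay":0,"az":0,"x":0.01,"y":-0.055,"z":0,"claw":0.55},{"ax":0,"ay":0,"az":0,"x":0.01,"y":-0.055,"z":0,"claw":0.55},{"ax":0,"ay":0,"az":0,"x":0.01,"y":-0.055,"z":0,"claw":0.55},{"ax":0,"ay":0,"az":0,"x":0.01,"y":-0.055,"z":0,"claw":0.55},{"ax":0,"ay":0,"az":0,"x":0.01,"y":-0.055,"z":0,"claw":0.55},{"ax":0,"ay":0,"az":0,"x":0.01,"y":-0.055,"z":0,"claw":0.55},{"ax":0,"ay":0,"az":0,"x":0.008,"y":-0.04,"z":0.01,"claw":0.55},{"ax":0,"ay":0,"az":0,"x":0.004,"y":-0.01,"z":0.03,"claw":0.55}]'
python3 -m crank '[{"ax":0,"ay":0,"az":0,"x":0,"y":0,"z":0.05,"claw":0.55},{"ax":0,"ay":0,"az":0,"x":0,"y":0,"z":0.04,"claw":0.55},{"ax":0,"ay":0,"az":0,"x":0,"y":0,"z":0,"claw":0.55},{"ax":0,"ay":0,"az":0,"x":0,"y":0,"z":0,"claw":0.55},{"ax":0,"ay":0,"az":0,"x":0,"y":0,"z":0,"claw":0.55},{"ax":0,"ay":0,"az":0,"x":0,"y":0,"z":0,"claw":0.55}]'
python3 -c "
from h import *
go((.5115,-.414,.0298),186.5)
d=get_image('wrist');save(d,'l1')"
```

```text
t: 42.25
ee_pos: [0.5129, -0.4176, 0.2195]
orientation: [[-0.994, -0.109, -0.001], [-0.109, 0.994, -0.002], [0.001, -0.002, -1.0]]
wrist_force: [0.2, -0.1, -1.0]
width: 0.0498
t: 43.0
ee_pos: [0.5144, -0.4144, 0.1313]
orientation: [[-0.994, -0.113, 0.001], [-0.113, 0.994, -0.002], [-0.0, -0.002, -1.0]]
wrist_force: [-0.2, 1.0, -0.3]
width: 0.05
t 43.0 pos [ 0.5144 -0.4144  0.1313] yaw -173.5 w 0.05 F [-0.2  1.  -0.3]
 shift tool [0.0029 0.001  0.1015]  turn deg [-0.13  0.03 -0.  ]  shift after turn [0.0028 0.0008 0.1015]
```

View pics/l1.png

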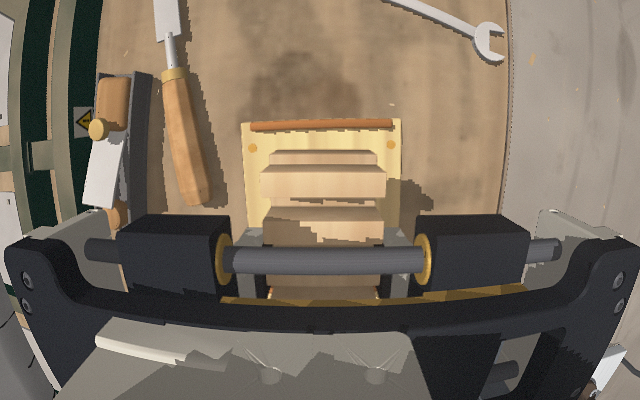

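```bash
python3 -m crank '[{"ax":-0.1,"ay":0,"az":0,"x":0.0028,"y":0.0008,"z":0.04,"claw":0.55},{"ax":0,"ay":0,"az":0,"x":0,"y":0,"z":0.035,"claw":0.55},{"ax":0,"ay":0,"az":0,"x":0,"y":0,"z":0.008,"claw":0.55},{"ax":0,"ay":0,"az":0,"x":0,"y":0,"z":0.005,"claw":0.55},{"ax":0,"ay":0,"az":0,"x":0,"y":0,"z":0,"claw":0.55},{"ax":0,"ay":0,"az":0,"x":0,"y":0,"z":0,"claw":0.55},{"ax":0,"ay":0,"az":0,"x":0,"y":0,"z":0,"claw":0.55}]'
python3 -c "
from h import *
go((.5115,-.414,.0298),186.5)"
```

```text
t: 43.92
ee_pos: [0.5111, -0.4139, 0.0425]
orientation: [[-0.994, -0.113, -0.001], [-0.113, 0.994, -0.0], [0.001, 0.0, -1.0]]
wrist_force: [-0.8, 0.6, -1.3]
width: 0.05
t 43.92 pos [ 0.5111 -0.4139  0.0425] yaw -173.51 w 0.05 F [-0.8  0.6 -1.3]
 shift tool [-0.0004 -0.0002  0.0127]  turn deg [ 0.   -0.04 -0.01]  shift after turn [-0.0004 -0.0002  0.0127]
```

```bash
python3 -m crank '[{"ax":0,"ay":0,"az":0,"x":-0.0004,"y":0,"z":0.006,"claw":0.55},{"ax":0,"ay":0,"az":0,"x":0,"y":0,"z":0.005,"claw":0.55},{"ax":0,"ay":0,"az":0,"x":0,"y":0,"z":0.002,"claw":0.55},{"ax":0,"ay":0,"az":0,"x":0,"y":0,"z":0,"claw":0.55},{"ax":0,"ay":0,"az":0,"x":0,"y":0,"z":0,"claw":0.55}]'
python3 -c "
from h import *
go((.5115,-.414,.0298),186.5)"
```

```text
t: 44.55
ee_pos: [0.5109, -0.4135, 0.0294]
orientation: [[-0.994, -0.113, -0.002], [-0.113, 0.994, 0.0], [0.002, 0.001, -1.0]]
wrist_force: [-3.3, 2.9, 7.9]
width: 0.0496
t 44.55 pos [ 0.5109 -0.4135  0.0294] yaw -173.5 w 0.0496 F [-3.3  2.9  7.9]
 shift tool [-0.0005 -0.0005 -0.0004]  turn deg [ 0.04 -0.12  0.  ]  shift after turn [-0.0006 -0.0005 -0.0004]
```

```bash
python3 -m crank '[{"ax":0,"ay":0,"az":0,"x":0,"y":0,"z":0,"claw":0.4},{"ax":0,"ay":0,"az":0,"x":0,"y":0,"z":0,"claw":0.3},{"ax":0,"ay":0,"az":0,"x":0,"y":0,"z":0,"claw":0.2},{"ax":0,"ay":0,"az":0,"x":0,"y":0,"z":-0.02,"claw":0.2},{"ax":0,"ay":0,"az":0,"x":0,"y":0,"z":-0.05,"claw":0.2},{"ax":0,"ay":0,"az":0,"x":0,"y":0,"z":-0.05,"claw":0.2},{"ax":0,"ay":0,"az":0,"x":-0.005,"y":0.03,"z":-0.06,"claw":0.1},{"ax":0,"ay":0,"az":-0.5,"x":-0.005,"y":0.06,"z":-0.05,"claw":0},{"ax":0,"ay":0,"az":-0.5,"x":-0.004,"y":0.06,"z":0,"claw":0},{"ax":0,"ay":0,"az":0,"x":0,"y":0,"z":0,"claw":0},{"ax":0,"ay":0,"az":0,"x":0,"y":0,"z":0,"claw":0},{"ax":0,"ay":0,"az":0,"x":0,"y":0,"z":0,"claw":0}]'
python3 -c "
from h import *
d=get_image('wrist');save(d,'m1');crop('m1',220,0,400,150,4,'m1k');go((.5064,-.2636,.258),187.67)"
```

```text
t: 46.05
ee_pos: [0.5081, -0.2783, 0.2438]
orientation: [[-0.992, -0.129, -0.003], [-0.129, 0.992, 0.001], [0.003, 0.001, -1.0]]
wrist_force: [0.5, -0.7, 0.5]
width: 0.0876
t 46.1 pos [ 0.5081 -0.2784  0.2437] yaw -172.59 w 0.0875 F [ 0.6 -0.3  0.3]
 shift tool [-0.0002  0.0149 -0.0143]  turn deg [ 0.06 -0.16 -0.26]  shift after turn [-0.0003  0.0148 -0.0143]
```

View pics/m1k.png

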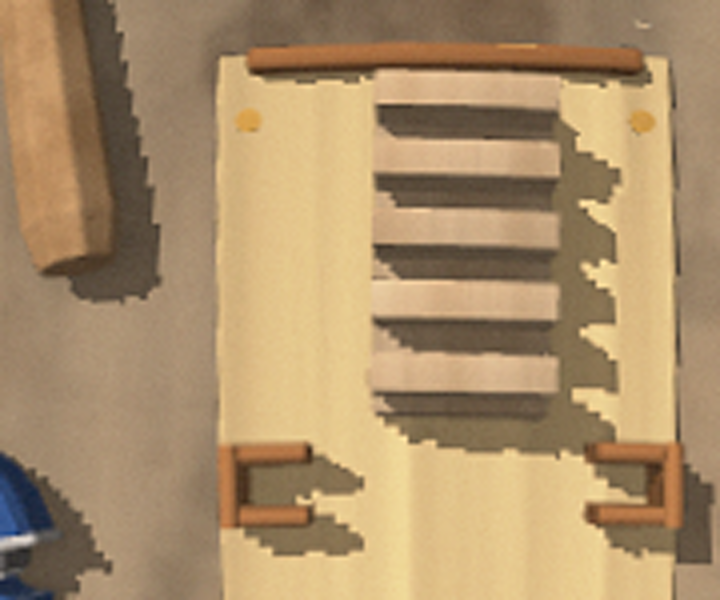

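```bash
python3 - <<'E'
from h import *
for nm,T,S in[('e1',[(375,39),(551,43),(546,345),(368,338)],[(258,90),(636,93)]),('m1',[(375,70),(559,74),(558,392),(371,388)],[(248,121),(642,122)])]:
    a=load(nm);f=lambda p,z:plane(a,(220+p[0]/4,p[1]/4),z,True)[:2]
    r=np.array([f(p,.051) for p in T]);s=np.array([f(p,.006) for p in S])
    ux=(s[0]-s[1])/np.linalg.norm(s[0]-s[1]);uy=np.array([-ux[1],ux[0]]);o=s.mean(0)
    c=r.mean(0);d=r[0]-r[1]+r[3]-r[2];e=r[3]-r[0]+r[2]-r[1];e2=r[3]-r[0]
    print(nm,'world',c.round(4),'rel',(c-o)@ux,(c-o)@uy,'yaw',np.degrees(np.arctan2(d[1],d[0])),np.degrees(np.arctan2(-e[0],e[1])),'screw yaw',np.degrees(np.arctan2(ux[1],ux[0])))
E
```

```text
e1 world [ 0.512 -0.414] rel -0.0017166116867542063 0.04494567243092608 yaw 6.595533050388861 6.430594191649726 screw yaw 7.891010939361371
m1 world [ 0.5101 -0.4142] rel -0.0034809562808404025 0.04493808873927235 yaw 6.9411820236818205 6.865415175380332 screw yaw 7.925149468349033
```

The comb is back within about 2 mm and 0.5° of where it stood. Now the sanding block.

```bash
python3 -m crank '[{"ax":0,"ay":0,"az":5,"x":0,"y":0.03,"z":-0.01,"claw":0.1},{"ax":0,"ay":0,"az":5.3,"x":0,"y":0.05,"z":0,"claw":0.1},{"ax":0,"ay":0,"az":0,"x":0.005,"y":0.055,"z":0,"claw":0.1},{"ax":0,"ay":0,"az":0,"x":0.005,"y":0.055,"z":0,"claw":0.1},{"ax":0,"ay":0,"az":0,"x":0.005,"y":0.055,"z":0,"claw":0.1},{"ax":0,"ay":0,"az":0,"x":0.005,"y":0.055,"z":0,"claw":0.1},{"ax":0,"ay":0,"az":0,"x":0.005,"y":0.055,"z":0,"claw":0.1},{"ax":0,"ay":0,"az":0,"x":0.005,"y":0.04,"z":0,"claw":0.1},{"ax":0,"ay":0,"az":0,"x":0,"y":0.02,"z":0,"claw":0.1},{"ax":0,"ay":0,"az":0,"x":0,"y":0,"z":0,"claw":0.1},{"ax":0,"ay":0,"az":0,"x":0,"y":0,"z":0,"claw":0.1}]'
python3 -c "
from h import *
go((.4634,.1631,.0288),177.1)"
```

```text
t: 47.48
ee_pos: [0.4888, 0.1373, 0.2543]
orientation: [[-0.999, 0.05, -0.003], [0.05, 0.999, -0.0], [0.003, -0.0, -1.0]]
wrist_force: [-0.9, -0.5, -0.0]
width: 0.0788
t 47.48 pos [0.4888 0.1373 0.2543] yaw 177.13 w 0.0788 F [-0.9 -0.5 -0. ]
 shift tool [0.026  0.0245 0.2256]  turn deg [-0.01 -0.15  0.03]  shift after turn [0.0266 0.0245 0.2255]
```

```bash
python3 -m crank '[{"ax":0,"ay":-0.1,"az":0,"x":0.026,"y":0.0245,"z":0,"claw":0.05},{"ax":0,"ay":0,"az":0,"x":0,"y":0,"z":0.04,"claw":0.05},{"ax":0,"ay":0,"az":0,"x":0,"y":0,"z":0.05,"claw":0.05},{"ax":0,"ay":0,"az":0,"x":0,"y":0,"z":0.04,"claw":0.05},{"ax":0,"ay":0,"az":0,"x":0,"y":0,"z":0.02,"claw":0.05},{"ax":0,"ay":0,"az":0,"x":0,"y":0,"z":0,"claw":0.05},{"ax":0,"ay":0,"az":0,"x":0,"y":0,"z":0,"claw":0.05},{"ax":0,"ay":0,"az":0,"x":0,"y":0,"z":0,"claw":0.05}]'
python3 -c "
from h import *
go((.4634,.1631,.0288),177.1)
d=get_image('wrist');save(d,'n1')"
```

```text
t: 48.48
ee_pos: [0.4645, 0.1643, 0.1059]
orientation: [[-0.999, 0.049, 0.002], [0.049, 0.999, 0.002], [-0.002, 0.002, -1.0]]
wrist_force: [0.2, 0.2, 0.2]
width: 0.0833
t 48.48 pos [0.4645 0.1643 0.1059] yaw 177.17 w 0.0833 F [0.2 0.2 0.2]
 shift tool [ 0.0012 -0.0014  0.0771]  turn deg [0.11 0.09 0.07]  shift after turn [ 0.0011 -0.0013  0.0771]
```

View pics/n1.png

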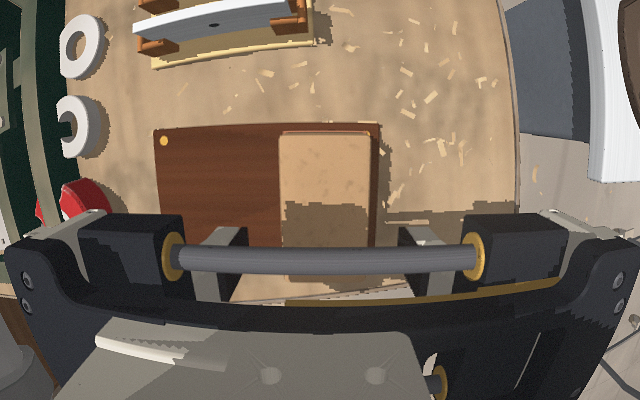

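```bash
python3 -m crank '[{"ax":0.1,"ay":0.1,"az":0,"x":0.0012,"y":-0.0012,"z":0.04,"claw":0.05},{"ax":0,"ay":0,"az":0,"x":0,"y":0,"z":0.03,"claw":0.05},{"ax":0,"ay":0,"az":0,"x":0,"y":0,"z":0.006,"claw":0.1},{"ax":0,"ay":0,"az":0,"x":0,"y":0,"z":0,"claw":0.2},{"ax":0,"ay":0,"az":0,"x":0,"y":0,"z":0,"claw":0.22},{"ax":0,"ay":0,"az":0,"x":0,"y":0,"z":0,"claw":0.22}]'
python3 -m crank '[{"ax":0,"ay":0,"az":0,"x":0,"y":0,"z":0,"claw":0.4},{"ax":0,"ay":0,"az":0,"x":0,"y":0,"z":0,"claw":0.4},{"ax":0,"ay":0,"az":0,"x":0,"y":0,"z":0,"claw":0.4},{"ax":0,"ay":0,"az":0,"x":0,"y":0,"z":0,"claw":0.4}]' 15
python3 -c "
from h import *
go((.4634,.1631,.0288),177.1)"
```

```text
t: 49.28
ee_pos: [0.463, 0.1635, 0.0297]
orientation: [[-0.999, 0.049, -0.0], [0.049, 0.999, 0.0], [0.0, 0.0, -1.0]]
wrist_force: [-0.0, -0.7, -0.6]
width: 0.0687
t: 49.78
ee_pos: [0.4628, 0.1633, 0.0293]
orientation: [[-0.999, 0.049, -0.001], [0.049, 0.999, -0.001], [0.001, -0.001, -1.0]]
wrist_force: [-1.5, 0.7, 7.0]
width: 0.0641
t 49.77 pos [0.4628 0.1633 0.0293] yaw 177.2 w 0.0641 F [-1.5  0.7  7. ]
 shift tool [-0.0006 -0.0001  0.0005]  turn deg [-0.04 -0.06  0.1 ]  shift after turn [-0.0006 -0.0001  0.0005]
```

```bash
python3 -m crank '[{"ax":0,"ay":0,"az":0,"x":0,"y":0,"z":-0.01,"claw":0.4},{"ax":0,"ay":0,"az":0,"x":0,"y":0,"z":-0.03,"claw":0.4},{"ax":0,"ay":0,"az":0,"x":0,"y":0,"z":-0.05,"claw":0.4},{"ax":0,"ay":0,"az":0,"x":0,"y":0,"z":-0.05,"claw":0.4},{"ax":0,"ay":0,"az":0,"x":0,"y":0,"z":-0.05,"claw":0.4},{"ax":0,"ay":0,"az":-5,"x":0,"y":0,"z":-0.04,"claw":0.4},{"ax":0,"ay":0,"az":-5.4,"x":0,"y":0,"z":0,"claw":0.4},{"ax":0,"ay":0,"az":0,"x":0,"y":0,"z":0,"claw":0.4},{"ax":0,"ay":0,"az":0,"x":0,"y":0,"z":0,"claw":0.4}]'
python3 -c "
from h import *
go((.4905,-.277,.12),187.6)"
```

```text
t: 50.9
ee_pos: [0.4625, 0.1629, 0.2583]
orientation: [[-0.992, -0.13, -0.003], [-0.13, 0.992, -0.002], [0.003, -0.001, -1.0]]
wrist_force: [-0.7, 0.1, -0.8]
width: 0.0639
t 50.9 pos [0.4625 0.1629 0.2583] yaw -172.53 w 0.0639 F [-0.7  0.1 -0.8]
 shift tool [ 0.029  -0.4396  0.139 ]  turn deg [-0.08 -0.18 -0.13]  shift after turn [ 0.0304 -0.4398  0.1383]
```

```bash
python3 -m crank '[{"ax":0,"ay":0,"az":0,"x":0.002,"y":-0.025,"z":0,"claw":0.4},{"ax":0,"ay":0,"az":0,"x":0.003,"y":-0.05,"z":0,"claw":0.4},{"ax":0,"ay":0,"az":0,"x":0.004,"y":-0.055,"z":0,"claw":0.4},{"ax":0,"ay":0,"az":0,"x":0.004,"y":-0.055,"z":0,"claw":0.4},{"ax":0,"ay":0,"az":0,"x":0.004,"y":-0.055,"z":0,"claw":0.4},{"ax":0,"ay":0,"az":0,"x":0.004,"y":-0.055,"z":0,"claw":0.4},{"ax":0,"ay":0,"az":0,"x":0.004,"y":-0.055,"z":0,"claw":0.4},{"ax":0,"ay":0,"az":0,"x":0.003,"y":-0.05,"z":0,"claw":0.4},{"ax":0,"ay":0,"az":-0.1,"x":0.002,"y":-0.03,"z":0.01,"claw":0.4},{"ax":0,"ay":0,"az":0,"x":0,"y":-0.01,"z":0.03,"claw":0.4},{"ax":0,"ay":0,"az":0,"x":0,"y":0,"z":0.05,"claw":0.4},{"ax":0,"ay":0,"az":0,"x":0,"y":0,"z":0.04,"claw":0.4}]'
python3 -m crank '[{"ax":0,"ay":0,"az":0,"x":0,"y":0,"z":0,"claw":0.4},{"ax":0,"ay":0,"az":0,"x":0,"y":0,"z":0,"claw":0.4},{"ax":0,"ay":0,"az":0,"x":0,"y":0,"z":0,"claw":0.4},{"ax":0,"ay":0,"az":0,"x":0,"y":0,"z":0,"claw":0.4}]'
python3 -c "
from h import *
go((.4905,-.277,.029),187.6)"
```

```text
t: 52.4
ee_pos: [0.4899, -0.2771, 0.1266]
orientation: [[-0.991, -0.131, -0.004], [-0.131, 0.991, -0.001], [0.004, 0.0, -1.0]]
wrist_force: [0.8, -0.0, -0.4]
width: 0.0638
t: 52.9
ee_pos: [0.4918, -0.2771, 0.1306]
orientation: [[-0.991, -0.134, 0.0], [-0.134, 0.991, -0.002], [-0.0, -0.002, -1.0]]
wrist_force: [-0.3, -0.1, -1.2]
width: 0.0637
t 52.9 pos [ 0.4918 -0.2771  0.1306] yaw -172.31 w 0.0637 F [-0.3 -0.1 -1.2]
 shift tool [0.0013 0.0004 0.1016]  turn deg [-0.1   0.01  0.09]  shift after turn [0.0012 0.0003 0.1016]
```

```bash
python3 -m crank '[{"ax":-0.1,"ay":0,"az":0.1,"x":0.001,"y":0.0003,"z":0.04,"claw":0.4},{"ax":0,"ay":0,"az":0,"x":0,"y":0,"z":0.035,"claw":0.4},{"ax":0,"ay":0,"az":0,"x":0,"y":0,"z":0.01,"claw":0.4},{"ax":0,"ay":0,"az":0,"x":0,"y":0,"z":0.006,"claw":0.4},{"ax":0,"ay":0,"az":0,"x":0,"y":0,"z":0,"claw":0.4},{"ax":0,"ay":0,"az":0,"x":0,"y":0,"z":0,"claw":0.4},{"ax":0,"ay":0,"az":0,"x":0,"y":0,"z":0,"claw":0.4}]'
python3 -c "
from h import *
go((.4905,-.277,.029),187.6)"
```

```text
t: 53.78
ee_pos: [0.4903, -0.277, 0.0389]
orientation: [[-0.991, -0.132, -0.001], [-0.132, 0.991, 0.0], [0.001, 0.0, -1.0]]
wrist_force: [-0.3, -0.5, -0.5]
width: 0.0638
t 53.77 pos [ 0.4903 -0.277   0.0389] yaw -172.41 w 0.0638 F [-0.3 -0.5 -0.5]
 shift tool [-0.0002 -0.      0.0099]  turn deg [ 0.02 -0.05 -0.01]  shift after turn [-0.0002 -0.      0.0099]
```

```bash
python3 -m crank '[{"ax":0,"ay":0,"az":0,"x":-0.0005,"y":0,"z":0.005,"claw":0.4},{"ax":0,"ay":0,"az":0,"x":0,"y":0,"z":0.004,"claw":0.4},{"ax":0,"ay":0,"az":0,"x":0,"y":0,"z":0.001,"claw":0.4},{"ax":0,"ay":0,"az":0,"x":0,"y":0,"z":0,"claw":0.4},{"ax":0,"ay":0,"az":0,"x":0,"y":0,"z":0,"claw":0.4}]'
```

```text
t: 54.4
ee_pos: [0.4903, -0.2769, 0.0289]
orientation: [[-0.991, -0.132, -0.002], [-0.132, 0.991, 0.0], [0.002, 0.001, -1.0]]
wrist_force: [-2.5, 2.9, 10.0]
width: 0.0638
```

Contact. I'll release, rise and look from the earlier viewing pose.

```bash
python3 -m crank '[{"ax":0,"ay":0,"az":0,"x":0,"y":0,"z":0,"claw":0.25},{"ax":0,"ay":0,"az":0,"x":0,"y":0,"z":0,"claw":0.1},{"ax":0,"ay":0,"az":0,"x":0,"y":0,"z":0,"claw":0},{"ax":0,"ay":0,"az":0,"x":0,"y":0,"z":-0.02,"claw":0},{"ax":0,"ay":0,"az":0,"x":0,"y":0,"z":-0.05,"claw":0},{"ax":0,"ay":0,"az":0,"x":0,"y":0,"z":-0.05,"claw":0},{"ax":0,"ay":0,"az":0,"x":0,"y":0.02,"z":-0.05,"claw":0},{"ax":0,"ay":0,"az":0,"x":0,"y":0.02,"z":-0.05,"claw":0},{"ax":0,"ay":0,"az":0,"x":0.002,"y":0.03,"z":-0.05,"claw":0},{"ax":0,"ay":0,"az":0,"x":0,"y":0,"z":0,"claw":0},{"ax":0,"ay":0,"az":0,"x":0,"y":0,"z":0,"claw":0},{"ax":0,"ay":0,"az":0,"x":0,"y":0,"z":0,"claw":0}]'
python3 -c "
from h import *
d=get_image('wrist');save(d,'o1');crop('o1',260,0,400,175,4,'o1k');save(get_image('scene'),'o1s');crop('o1s',200,150,500,300,2.6,'o1sk');go((.4977,-.2082,.3015),187.4)"
```

```text
t: 55.9
ee_pos: [0.4791, -0.208, 0.2969]
orientation: [[-0.991, -0.132, -0.005], [-0.132, 0.991, 0.001], [0.004, 0.001, -1.0]]
wrist_force: [-0.5, 0.1, -0.3]
width: 0.0877
t 56.0 pos [ 0.4793 -0.2081  0.2969] yaw -172.45 w 0.0876 F [ 0.3 -0.2 -0.2]
 shift tool [-0.0182 -0.0025 -0.0046]  turn deg [ 0.07 -0.26  0.15]  shift after turn [-0.0183 -0.0024 -0.0046]
```

View pics/o1k.png

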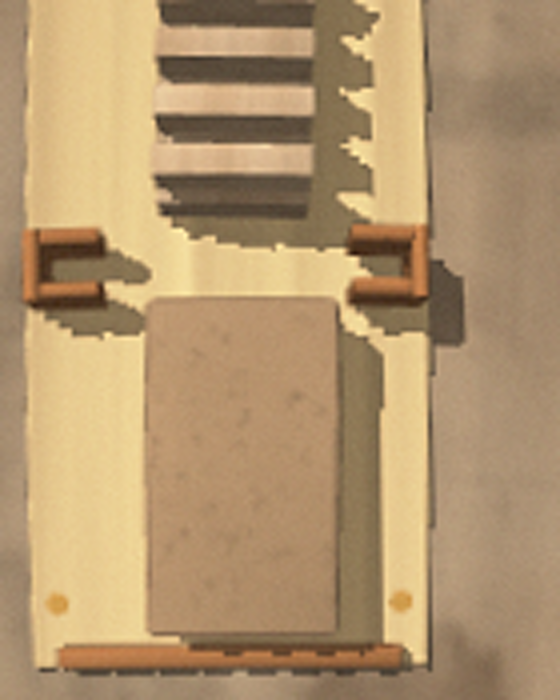

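View pics/o1sk.png

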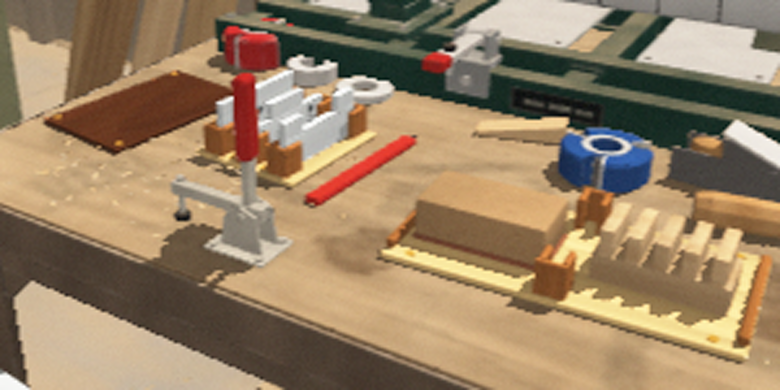

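```bash
python3 - <<'E'
from h import *
for nm,T,S in[('c1',[(204,311),(391,310),(391,644),(203,640)],[(115,610),(454,609)]),('o1',[(147,299),(337,298),(337,634),(147,632)],[(58,604),(401,601)])]:
    a=load(nm);f=lambda p,z:plane(a,(260+p[0]/4,p[1]/4),z,True)[:2]
    r=np.array([f(p,.043) for p in T]);s=np.array([f(p,.006) for p in S])
    ux=(s[0]-s[1])/np.linalg.norm(s[0]-s[1]);uy=np.array([-ux[1],ux[0]]);o=s.mean(0)
    c=r.mean(0);d=r[0]-r[1]+r[3]-r[2];e=r[3]-r[0]+r[2]-r[1]
    print(nm,'world',c.round(4),'rel',(c-o)@ux,(c-o)@uy,'yaw',np.degrees(np.arctan2(d[1],d[0])),np.degrees(np.arctan2(-e[0],e[1])),'screw yaw',np.degrees(np.arctan2(ux[1],ux[0])))
# same-pixel comparison in fixed scene cam
a=cv2.imread('pics/b_scene.png');b=cv2.imread('pics/o1s.png')
crop('b_scene',340,190,500,295,5,'p1');crop('o1s',340,190,500,295,5,'p2')
cv2.imwrite('pics/p12.png',np.vstack([cv2.resize(cv2.imread('pics/p1.png'),(440,290)),cv2.resize(cv2.imread('pics/p2.png'),(440,290))]))
E
```

```text
c1 world [ 0.4911 -0.2771] rel -0.0030561049965086543 -0.04666717165748175 yaw 7.3327370724809695 7.52705245185312 screw yaw 7.749512287040313
o1 world [ 0.4897 -0.2776] rel -0.004817596800189443 -0.04707907407499962 yaw 7.3283144219731895 7.51973129939048 screw yaw 7.920388828910584
```

View pics/p12.png

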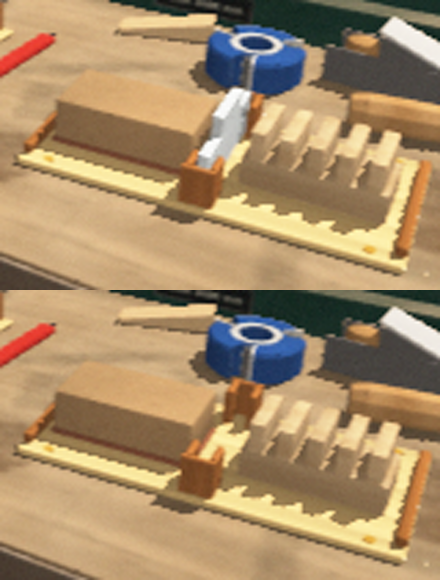

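The fixed-camera views before and after match. Both blocks are back within about 2 mm, the template is down, and the gripper is clear of everything, so I'll hand in.

```bash
python3 -c "
from h import *
print(manip.sign_off())"
```

```text
the job is handed in; nothing more can be done
None
```

The job is done and handed in at about 56 s of the 131 s allowed; sign-off gave no verdict.

I cleared the sanding block, then the comb, on to the side board. I then moved the template into the rack's middle slot and put the comb and the sanding block back on the keeper.

My last checks showed:
- **Template:** it met the slot floor at the same tool height at which I picked it up (0.0464 m). The wrist view shows it inside the guides at both ends, with the two outer plates unmoved.
- **Sanding block:** it is back within about 1.8 mm and 0.2° of where it stood.
- **Comb:** it is back within about 1.9 mm and 0.5°. I left it there rather than nudge it, since the camera calibration is only good to about 2 mm.
- **Forces:** the wrist readings I took stayed at or below about 11 N, well under the limits. I read them only at the end of each move, not throughout.

**Disagreements:** arm readings taken while it was still settling were off by 1–6 mm, so I let it settle and re-measured before each grasp and placing. One keeper screw position I read by eye came out about 10 mm off, and I did not use it.

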